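Register a driver board in a clamshell test fixture

ROBOT

A 6-joint arm with a two-finger parallel gripper is mounted at the origin on a cart in front of the work surface, level with it; the furniture and walls round the work are solid. World frame = base frame: x ahead of the robot, y to its left, z up, the work surface at z = 0. Lengths are in m, angles in rad, forces in N, time in s.
With the tool pointing down it reaches from about 0.3 to 0.75 m from the base axis. Payload 8.5 kg.
Tool frame: the origin (TCP) lies on the centre line of the jaws, within the pads' length; the fingertips stand 25 mm ahead of it and the grasp point (between the pads) lies 6 mm ahead of it; z points along the fingers, y is the direction in which the jaws open and shut (so a half turn about z gives the same grasp; the last joint's range is limited). The gripper opens to 85 mm and grips with 20 to 120 N. Pads are 22 mm wide; open, the fingers measure 114 mm over their backs; the gripper's body (76 mm by 85 mm) begins 54 mm behind the grasp point. The pads swing forward as they close: fully open they stand 13 mm farther back than shut.
Start: joints at [0.99, 0.381, 1.297, -0, 1.464, -0.215], TCP at [0.197, 0.514, 0.224] pointing down, gripper open.
Joint ranges: [-3.11, 3.11], [-0.89, 2.33], [0.22, 2.48], [-1.42, 4.56], [0.17, 2.85], [-2.88, 2.88]. Speed limits (rad/s): [2.39, 2.39, 3.14, 3.14, 3.14, 3.14].

INTERFACE

Orientations are given as a unit quaternion [w, x, y, z].
In Python, from station import manip, vision, ticket, finder gives the robot as it stands. The module is installed in compiled form; this text tells all that it offers.
- The arm moves only by the tool drive_tool, never from a script. Its argument "moves" is a list of rows, each an object with "claw": the opening, from -1 (shut) to 1 (fully open); "linear": the shift along the world's x, y, z in m, a list of three; "roll": the turn about the world's z in rad. In form: [{"claw": claw, "linear": [tx, ty, tz], "roll": roll}, ...]. A call has 1 to 8 rows; each row shifts and turns the commanded pose from where the row before left it; what a row does not reach is not made up. A row lasts 1/8 s, in which the tool goes at most 62.5 mm and 10.7 degrees, less where a joint would pass 70% of its speed; a pose out of reach is approached as far as the arm can. A call is refused whole if a number of a shift passes 0.0625 or a number of a turn 0.188, either way. A call with a gripper value outside its range is refused whole. The fingers move at their own pace and stop on an object; "grip_force" is the grip in N (left out, the last holds). Time passes only in rows, so rows that do not move let the fingers close. It gives the time, the measured TCP pose, the force and the opening at its end, in the units of the state.
- manip.get_state(): the state, without advancing time (a new reading comes with each control period).
- vision.grab_frame(name): name is "side" or "top"; returns the picture (420x560x3 uint8, red, green, blue); there is no depth.
- vision.camera_params(name): a dict with "vfov" (degrees; the focal length in pixels is half the picture's height over the tangent of half this angle, whatever the lens; pixels are square), "cx", "cy" (the principal point, pixels), "cam_to_world" (4x4, takes a point from camera to world coordinates). Camera axes: x right, y down, z forward; pixel columns grow to the right and rows downward; lengths in m; the calibration is good to about 2 mm. A picture is of the moment at which its call begins. camera_params takes no time and is no camera call.
- ticket.close_job(): hands the job in, once; it reports no verdict.
Trained networks look in the newest picture that a camera, given by its name, has taken for a name from the list of things; names that differ only in an ending like _2 or _b are one class to them, and where a whole thing is asked for, a point or a joint stands for the part that bears it (a point fixed in the world has none). Each returns a list of dicts, best first, with "conf" (0 to 1); they miss things now and then, are a little off and sometimes report something else, mostly with a low value. They report only what shows in the picture. A call takes as long as a camera call. They do not tell look-alikes from the thing itself.
- finder.find_in(camera, name): "at" ([x, y, z] in m, in world coordinates, good to about 4 mm: the middle of the surface that is visible of it).
The state is a dict: "time_s": time; "q": joint angles; "joint_velocities": joint speeds; "effort": joint torques, N m; "ee_pos": TCP position; "ee_rot": TCP orientation; "force": force on the tool from outside, world axes, zero at the start; "ft_torque": the same for the moment, N m; "opening": finger opening in m.
Only numpy, scipy, OpenCV 4.12 (cv2) and the standard library are available. Lean on these libraries where they do the work, as an engineer would, in place of code of your own. Each camera call takes 0.05 s, during which the arm holds its last target.

TASK

Get the driver board ready for testing. Take the blue-handled pusher from its stand and with its white tip nudge the board across the deck of the test fixture until it lies fully home in the square corner, touching the far and the left metal stop with both edges; never touch the board with the fingers. Then the pusher goes back into its stand and the clear lid is swung fully shut over the board, with everything else on the bench left where it is.

Things in the scene. Friction and masses are not known exactly. Their poses are not given: they have to be found in the camera images.
- fixture: Test fixture: grey box, 30 mm high with a black top (the deck), fixed to the bench. Origin on the bench under the centre of a board that is home; x points away from the robot (turned with the fixture), y left, z up. The deck reaches from x = -95 to 65 mm and y = -105 to 110 mm. Two lid rests, 12 mm across and 28 mm high, stand on the deck at (52, -72) and (-83, -88) mm.
- nest_corner (a point): Point on the deck, at (40, 50, 30) mm of the fixture and with its axes, where the inner faces of its two aluminium stops would meet. The far stop's inner face is the plane x = 0 (it runs from y = -95 to -10 mm), the left stop's the plane y = 0 (from x = -75 to -10 mm); both are 12 mm thick and 8 mm high. A board that is home has its centre at (-40, -50) mm from here.
- board_center (a point): Centre, 3 mm above the underside, of the driver board: flat plate, 80 mm along its x, 100 mm along its y, 6 mm thick, aluminium below, green on top, 100 to 200 g, with parts up to 15 mm high on it (blue relays to +y, black heat sink in the middle, green terminal blocks along -x). It lies loose on the deck, about 11 to 22 mm short of both stops, its axes within 0.14 rad of the fixture's.
- board_corner (a point): The board's far left corner, (40, 50) mm from its centre, at the underside; it meets nest_corner when the board is home. Axes as the board.
- pusher_grip (a point): Centre of the upright blue handle (20 x 20 x 72 mm, sides along the point's x and y) of the pusher, a plastic tool of 60 g. Below it a round white shaft, 10 mm thick and 57 mm long, runs down on the same axis; its flat end, the tip, is 93 mm below this point. Grasp the handle from above.
- pusher_tip (a point): The lower end of the pusher's white shaft, on its axis.
- stand_hole (a point): Centre of the mouth of the pusher's stand, a black block 50 x 50 mm on a 78 x 72 mm foot, 81 mm high, fixed to the bench. The bore is 16 mm wide, slightly chamfered, 58 mm deep. When the pusher stands in it, its handle rests on the block and pusher_grip is 36 mm above this point. Axes: the block's sides, z up.
- lid (a joint): Angle of the fixture's clear lid in rad: 0 shut (flat), 1.57 upright, at most 1.85. A stiff hinge holds it wherever it is left; 1 to 2 N at the handle moves it. Four white press rods under it come down between the board's parts, 1.5 mm clear of a board that is home; on a board out of place they can land on its parts.
- lid_hinge (a point): Point on the lid's hinge line, 60 mm above the bench on the fixture's left side, opposite the middle of the handle. The hinge line runs along the fixture's x axis.
- lid_handle (a point): Middle of the lid's handle: a round steel bar 10 mm thick, parallel to the hinge line, 90 mm long between its two arms, 45 mm clear of the lid's edge, 215 mm from the hinge line. Shut, it lies 60 mm above the bench beyond the fixture's right side; open, it is the top of the lid. Pinch it from above, a finger on each side, and follow the hinge in an arc: it turns between the fingers.
- board: The same board; origin at the centre of its underside, axes as board_center.
- pusher: The same pusher; origin at its tip, axes as pusher_grip.
- parts_tin: Bystander: green screw tin, 70 x 100 x 23 mm, origin in the middle of its underside.
- battery: Bystander: black and orange 9 V battery lying on its side, 50 x 27 x 18 mm, origin in the middle of its underside.
- cutters: Bystander: red-handled cutters, 147 x 48 x 13 mm, origin in the middle of its underside.
- driver_red: Bystander: red screwdriver, 188 mm long, 25 mm thick, origin in the middle of its underside.
- solder_reel: Bystander: blue reel of solder lying on its flange, 76 x 80 x 43 mm, origin in the middle of its underside.
Not all that is in view belongs to the job. There is more than one size of the pusher; the job needs the middle-sized.

How it is judged:
On the way:
1. the board lies home against both stops while the lid is still open (x of board_corner in the frame of nest_corner above -0.002 m and y of board_corner in the frame of nest_corner above -0.002 m and z of board_corner in the frame of nest_corner below 0.003 m and angle between the x axis of board_center and the x axis of nest_corner, either way round below 0.015 rad and value of joint lid above 1 rad), for 0.2 s.
At the end, for the whole second after the job is handed in: The board lies flat in the corner, its corner within 2 mm of both stops and its edges parallel to them within 0.015 rad; the lid is shut (under 0.03 rad); the pusher stands upright in its stand, handle down on the block; all is at rest (x of board_corner in the frame of nest_corner above -0.002 m and y of board_corner in the frame of nest_corner above -0.002 m and z of board_corner in the frame of nest_corner below 0.003 m and angle between the x axis of board_center and the x axis of nest_corner, either way round below 0.015 rad and value of joint lid below 0.03 rad and horizontal distance between pusher_grip and stand_hole below 0.008 m and z of pusher_grip in the frame of stand_hole below 0.042 m and angle between pusher_grip's own z axis and vertical below 0.1 rad and linear speed of each of board, pusher below 0.01 m/s); the robot touches nothing.
It fails at once if the fingers or the arm touch the board (contact force between any of the fingers, the arm and board above 0.5 N).
It fails at once if a bystander (tin, battery, cutters, screwdriver, solder reel) is moved more than 20 mm (distance of any of parts_tin, battery, cutters, driver_red, solder_reel from where it was at the start of the episode above 0.02 m).
It also fails if it takes over 69 s, if anything falls off the work surface, if the arm or the gripper's body presses on something with over 40 N, if the wrist force passes 120 N, or if a joint passes its speed limit or range.

## Working session

There is one attempt and no reset: what is moved stays moved. The work goes in short steps, Python scripts to look and compute and a tool call to move; the robot and the scene stay as the last step left them, time stands still between calls to the robot, and variables do not carry over. Pictures are saved under pics/ and viewed, and the job is handed in when it is done.

Besides the shell and the picture viewer there is one more tool, called in YAML: its name, and indented under it one key for each argument. drive_tool: Moves the arm, as the interface text tells. Its arguments: {"type":"object","properties":{"moves":{"type":"array","items":{"type":"object","properties":{"claw":{"type":"number"},"linear":{"type":"array","items":{"type":"number"}},"roll":{"type":"number"}}}},"grip_force":{"type":"number"}},"required":["moves"]}

```bash
ls; mkdir -p pics; python3 - <<'E'
from station import manip, vision, ticket, finder
import cv2,numpy as np
s=manip.get_state(); print(s)
for n in("side","top"):
    im=vision.grab_frame(n); cv2.imwrite(f"pics/{n}0.png",im[:,:,::-1])
    p=vision.camera_params(n); print(n,p)
E
```

```text
pics
{'time_s': 0.0, 'q': array([ 9.89702434e-01,  3.81178382e-01,  1.29826864e+00, -1.24438780e-05,
        1.46360860e+00, -2.15283180e-01]), 'joint_velocities': array([ 1.98180750e-04, -1.44158447e-03, -2.97256965e-03, -9.91555093e-04,
        8.39705875e-04, -7.91785883e-05]), 'effort': array([ 7.68788169e-06, -4.48463845e+01, -2.31275851e+01, -1.54328832e-04,
        4.77353926e-03,  1.13894396e-05]), 'ee_pos': array([0.19655999, 0.51334316, 0.2232186 ]), 'ee_rot': array([-2.77928977e-04,  1.81886522e-01,  9.83319255e-01, -6.76651024e-04]), 'force': array([ 0.12973138, -0.33830616, -0.40803584]), 'ft_torque': array([-0.00402532,  0.01926997, -0.02175876]), 'opening': 0.08529517356484241}
side {'vfov': 53.45368517748422, 'cx': 282.4520307896531, 'cy': 215.503617225379, 'cam_to_world': array([[ 0.91219723, -0.26270442,  0.31445604,  0.25387241],
       [-0.40923218, -0.622719  ,  0.66689585, -0.59367708],
       [ 0.02062126, -0.73702608, -0.67554964,  0.80333139],
       [ 0.        ,  0.        ,  0.        ,  1.        ]])}
top {'vfov': 56.24934461510495, 'cx': 281.81666257126045, 'cy': 212.52161776407087, 'cam_to_world': array([[-2.14133169e-02, -9.83486483e-01,  1.79710346e-01,
         3.71665176e-01],
       [-9.99770154e-01,  2.12538029e-02, -2.81323410e-03,
         7.40007184e-02],
       [-1.05275057e-03, -1.79729281e-01, -9.83715547e-01,
         1.13421590e+00],
       [ 0.00000000e+00,  0.00000000e+00,  0.00000000e+00,
         1.00000000e+00]])}
```

View pics/side0.png

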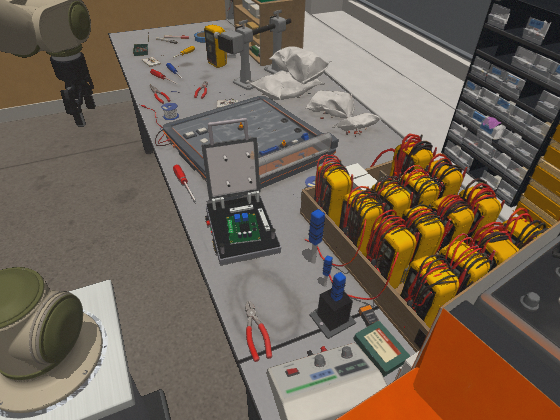

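View pics/top0.png

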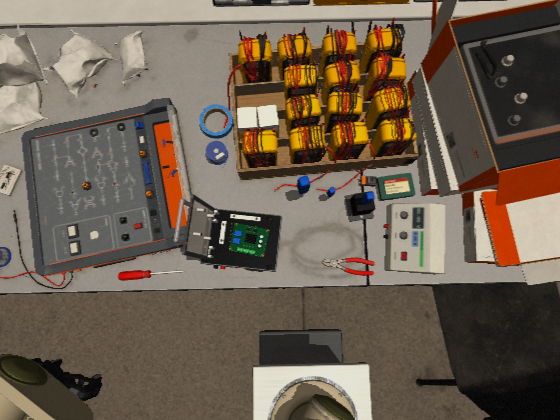

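```bash
python3 - <<'E'
from station import manip, vision, ticket, finder
for n in ["pusher","pusher_grip","board_center","board_corner","lid_handle","lid","fixture","stand_hole","nest_corner"]:
    for c in("side","top"):
        for d in finder.find_in(c,n)[:4]: print(n,c,round(d["conf"],2),[round(float(v),4) for v in d["at"]])
print(manip.get_state()["time_s"])
E
```

```text
pusher side 0.93 [0.6209, 0.0072, 0.1242]
pusher side 0.89 [0.5823, -0.1626, 0.1316]
pusher side 0.62 [0.615, -0.0682, 0.0758]
pusher top 0.59 [0.5847, -0.1481, 0.1416]
pusher top 0.46 [0.6117, -0.0646, 0.0919]
pusher top 0.28 [0.5085, 0.2866, 0.1774]
pusher_grip side 0.89 [0.5897, -0.1668, 0.1266]
pusher_grip side 0.62 [0.621, 0.0056, 0.1202]
pusher_grip side 0.47 [0.616, -0.0767, 0.0746]
pusher_grip side 0.44 [0.5088, 0.2766, 0.1551]
pusher_grip top 0.65 [0.5802, -0.1522, 0.144]
pusher_grip top 0.52 [0.6209, 0.0145, 0.1539]
pusher_grip top 0.49 [0.7523, 0.2583, 0.0425]
pusher_grip top 0.44 [0.6132, -0.0662, 0.0915]
board_center side 0.57 [0.489, 0.1565, 0.0364]
board_center top 0.78 [0.4914, 0.1644, 0.039]
board_corner side 0.79 [0.4902, 0.1571, 0.0393]
board_corner top 0.73 [0.4951, 0.1677, 0.0305]
lid_handle side 0.9 [0.5077, 0.2816, 0.1549]
lid_handle top 0.6 [0.508, 0.2799, 0.181]
lid side 0.78 [0.5101, 0.2789, 0.1556]
lid top 0.82 [0.5082, 0.2849, 0.1807]
fixture side 0.8 [0.502, 0.2699, 0.0717]
fixture side 0.59 [0.6397, -0.2741, 0.0185]
fixture top 0.78 [0.5046, 0.2485, 0.0273]
stand_hole side 0.78 [0.5704, -0.1768, 0.0444]
stand_hole side 0.67 [0.4236, -0.1292, 0.01]
stand_hole top 0.64 [0.497, 0.2442, 0.0333]
stand_hole top 0.62 [0.5763, -0.1391, 0.038]
nest_corner side 0.82 [0.504, 0.2687, 0.0706]
nest_corner top 0.72 [0.4977, 0.242, 0.0281]
1.0
```

Candidates for the pusher are the tall blue one (side 317,225), the small one (side 327,267), and the one in the black block stand (side 338,287; top 365,200). I choose the one in the stand and check it in close crops.

```bash
python3 - <<'E'
import cv2,numpy as np
s=cv2.imread("pics/side0.png");t=cv2.imread("pics/top0.png")
def crop(im,x0,y0,x1,y1,k): return cv2.resize(im[y0:y1,x0:x1],None,fx=k,fy=k,interpolation=cv2.INTER_CUBIC)
cv2.imwrite("pics/c1.png",crop(s,285,200,395,340,4))
cv2.imwrite("pics/c2.png",crop(t,290,160,420,230,6))
cv2.imwrite("pics/c3.png",crop(s,190,110,300,270,3.7))
cv2.imwrite("pics/c4.png",crop(t,170,185,300,280,6))
E
```

```text
(no output)
```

View pics/c1.png

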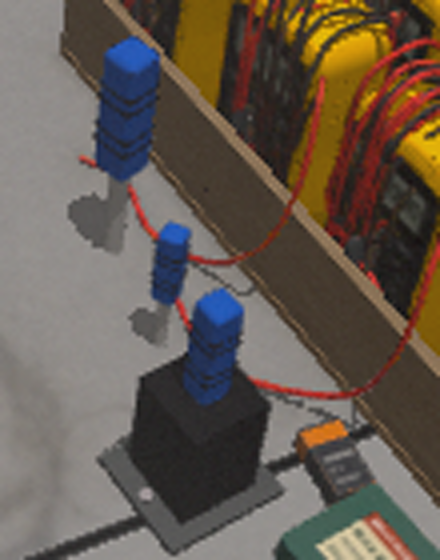

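View pics/c2.png

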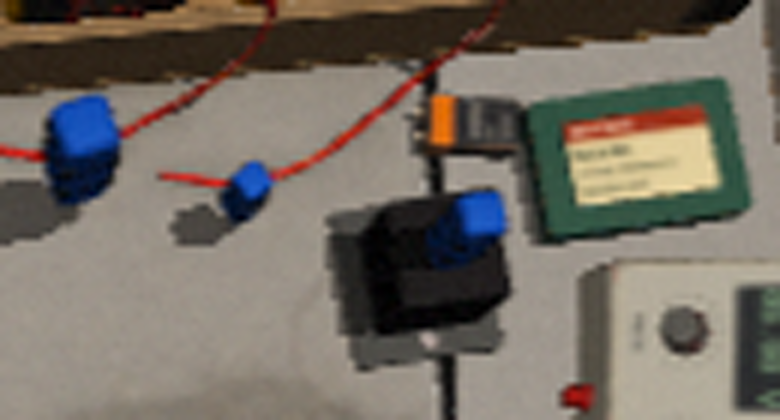

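View pics/c3.png

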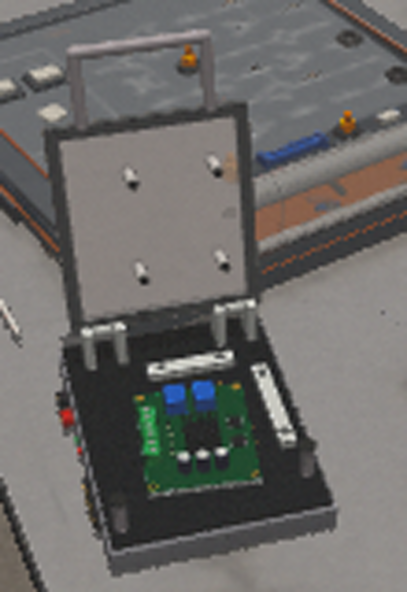

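View pics/c4.png

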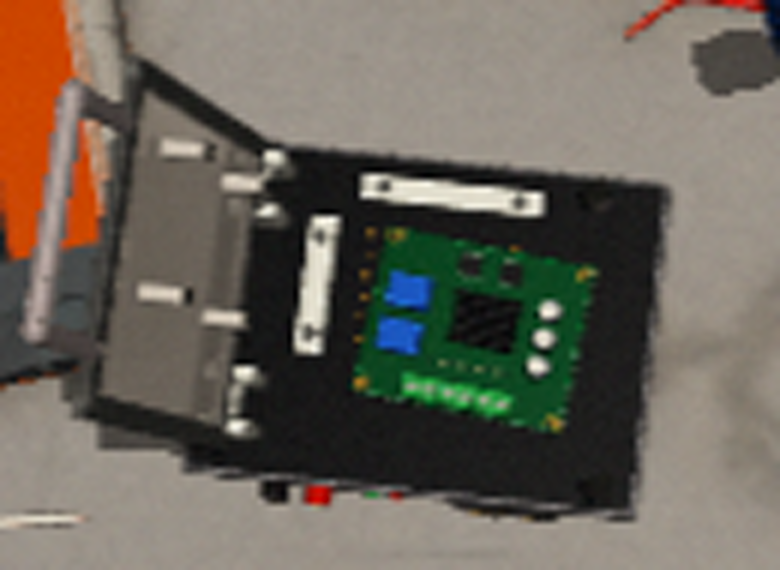

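```bash
python3 - <<'E'
import cv2,numpy as np
s=cv2.imread("pics/side0.png");t=cv2.imread("pics/top0.png")
def crop(im,x0,y0,x1,y1,k,f):
    im=cv2.convertScaleAbs(im[y0:y1,x0:x1],alpha=1.5,beta=15)
    im=cv2.resize(im,None,fx=k,fy=k,interpolation=cv2.INTER_CUBIC)
    for x in range(x0,x1,5):
        cv2.line(im,((x-x0)*k,0),((x-x0)*k,6 if x%10 else 12),(0,255,255),1)
        if x%10==0: cv2.putText(im,str(x),((x-x0)*k,22),0,.35,(0,255,255),1)
    for y in range(y0,y1,5):
        cv2.line(im,(0,(y-y0)*k),(6 if y%10 else 12,(y-y0)*k),(0,255,255),1)
        if y%10==0: cv2.putText(im,str(y),(14,(y-y0)*k+4),0,.35,(0,255,255),1)
    cv2.imwrite(f,im)
crop(t,210,205,285,274,10,"pics/d1.png")
crop(s,203,188,285,265,9,"pics/d2.png")
crop(t,340,185,380,228,13,"pics/d3.png")
crop(s,305,265,360,340,8,"pics/d4.png")
E
```

```text
(no output)
```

View pics/d1.png

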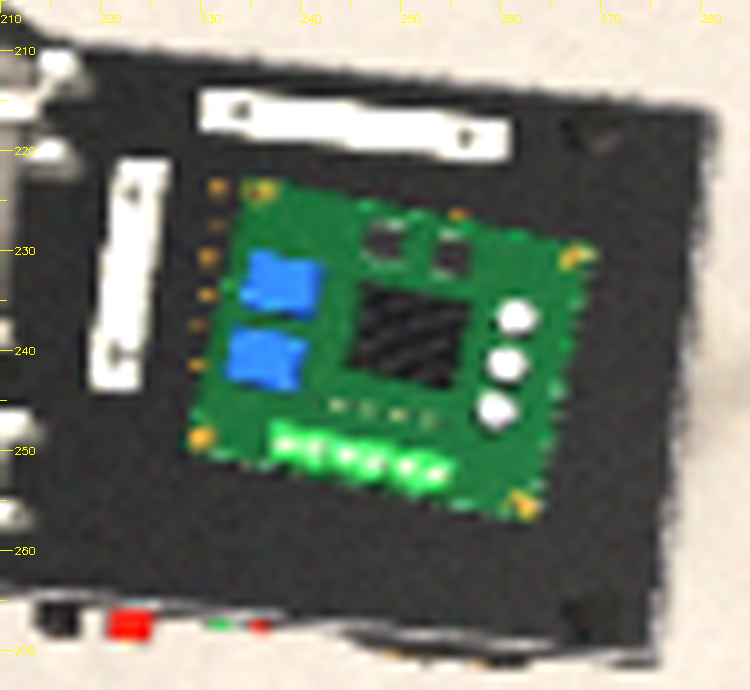

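View pics/d2.png

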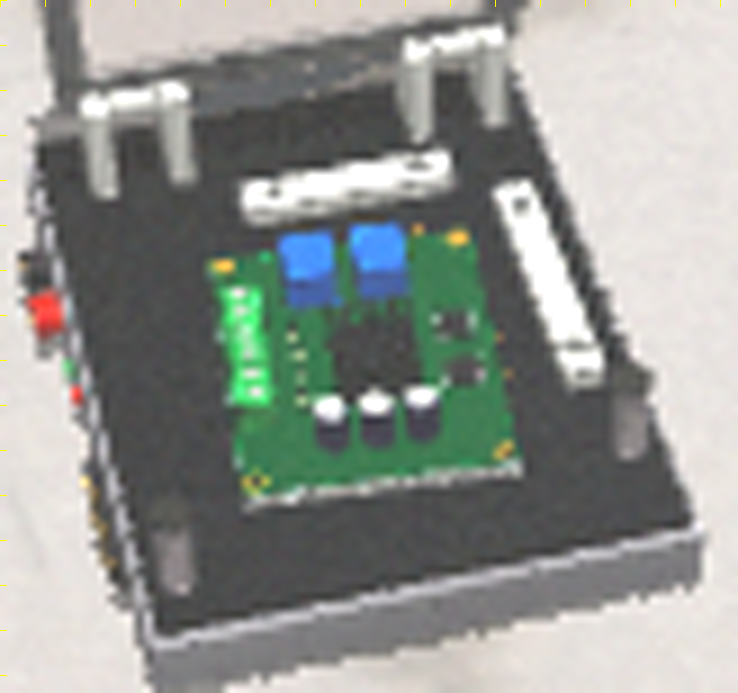

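View pics/d3.png

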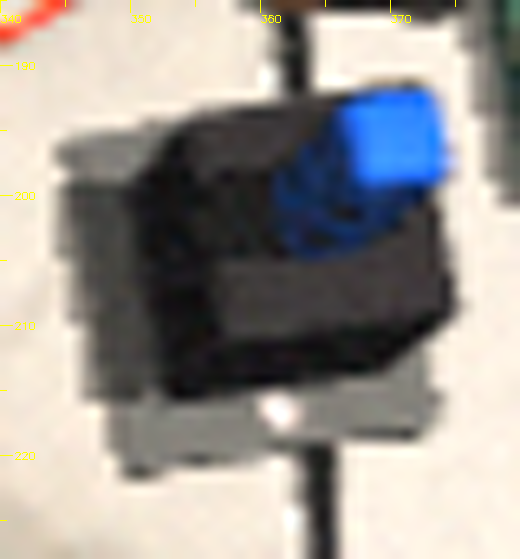

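View pics/d4.png

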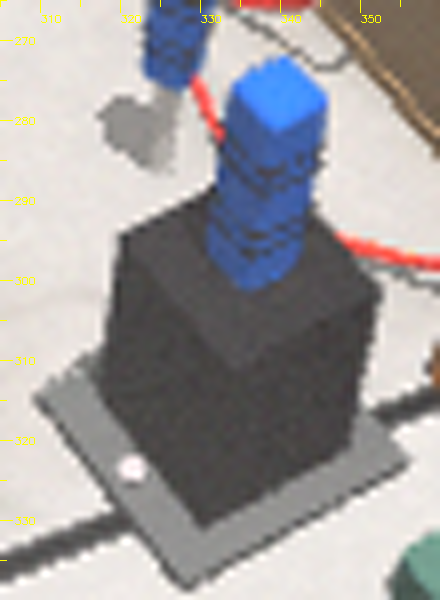

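```bash
cat > h.py <<'E'
import numpy as np
from scipy.optimize import least_squares
from station import vision
P={n:vision.camera_params(n) for n in("side","top")}
def proj(n,X):
    p=P[n];T=np.linalg.inv(p["cam_to_world"]);X=np.atleast_2d(X)
    c=X@T[:3,:3].T+T[:3,3];f=210/np.tan(np.radians(p["vfov"]/2))
    return c[:,:2]/c[:,2:]*f+[p["cx"],p["cy"]]
def back(n,uv,z):
    p=P[n];f=210/np.tan(np.radians(p["vfov"]/2));T=p["cam_to_world"]
    d=T[:3,:3]@np.array([(uv[0]-p["cx"])/f,(uv[1]-p["cy"])/f,1]);o=T[:3,3]
    return o+d*(z-o[2])/d[2]
def place(q,M):
    M=np.asarray(M,float);c,s=np.cos(q[2]),np.sin(q[2])
    return np.c_[q[0]+c*M[:,0]-s*M[:,1],q[1]+s*M[:,0]+c*M[:,1],M[:,2]]
def fit(obs,q0,loss="soft_l1"):
    def r(q):
        return np.concatenate([(proj(n,place(q,M))-uv).ravel() for n,M,uv in obs])
    s=least_squares(r,q0,loss=loss); return s.x,r(s.x)
E
cat > m.py <<'E'
from h import *
def pts(x0,y0,k,l): return np.array([[x0+(u+.5)/k-.5,y0+(v+.5)/k-.5] for u,v in l])
mm=lambda l:np.array(l)/1000
F=[(52,40,38),(52,-45,38),(40,-45,38),(40,40,38),(30,62,38),(30,50,38),(-35,50,38),(-35,62,38)]
ft=pts(210,205,10,[(200,89),(511,119),(508,162),(198,134),(118,160),(170,162),(140,393),(89,390),(713,110)])
fs=pts(203,188,9,[(528,180),(605,352),(570,370),(495,190),(445,152),(452,172),(247,207),(240,185),(703,530),(150,640)])
of=[("top",mm(F+[(65,-105,30)]),ft),("side",mm(F+[(65,-105,30),(-95,-105,30)]),fs)]
B=mm([(40,50,36),(40,-50,36),(-40,-50,36),(-40,50,36)])
ob=[("top",B,pts(210,205,10,[(245,178),(597,247),(537,522),(188,452)])),("side",B,pts(203,188,9,[(470,232),(518,460),(245,498),(207,262)]))]
H=mm([(10,10,153),(10,-10,153),(-10,-10,153),(-10,10,153)])
oh=[("top",H,pts(340,185,13,[(345,92),(434,86),(448,177),(358,186)])),("side",H,pts(305,265,8,[(280,57),(328,100),(280,133),(230,95)]))]
S=mm([(-25,25,81),(-25,-25,81),(25,-25,81)])
os_=[("side",S,pts(305,265,8,[(122,235),(240,368),(382,292)]))]
for nm,o,q0 in(("fix",of,[.5,.17,0]),("board",ob,[.49,.16,0]),("handle",oh,[.58,-.16,0]),("stand",os_,[.58,-.16,0])):
    for oo in([o]+[[x] for x in o]):
        q,r=fit(oo,q0); print(nm,[x[0] for x in oo],q.round(4),np.abs(r).round(1).reshape(-1,2).tolist() if len(oo)==1 else "")
E
python3 m.py
```

```text
fix ['top', 'side'] [ 0.5145  0.1825 -0.1238] 
fix ['top'] [ 0.5151  0.1835 -0.1235] [[0.8, 0.3], [0.5, 0.3], [0.7, 0.1], [0.5, 0.1], [0.3, 0.0], [0.7, 0.2], [0.7, 0.0], [0.2, 0.2], [0.8, 0.7]]
fix ['side'] [ 0.5135  0.1807 -0.1249] [[0.4, 0.0], [0.1, 1.6], [0.4, 0.4], [0.2, 0.3], [0.1, 0.5], [0.2, 0.1], [0.1, 0.4], [0.2, 0.0], [0.6, 1.1], [0.3, 0.3]]
board ['top', 'side'] [ 0.4965  0.1644 -0.2198] 
board ['top'] [ 0.4976  0.1654 -0.2168] [[0.3, 0.2], [0.2, 0.3], [0.0, 0.2], [0.1, 0.2]]
board ['side'] [ 0.4952  0.1623 -0.2224] [[0.0, 0.2], [0.5, 0.2], [0.4, 0.0], [0.1, 0.1]]
handle ['top', 'side'] [ 0.5901 -0.1577  0.1861] 
handle ['top'] [ 0.5918 -0.1555  0.0741] [[0.5, 0.1], [0.4, 0.4], [0.4, 0.2], [0.4, 0.3]]
handle ['side'] [ 0.5877 -0.1608  0.2826] [[0.2, 0.5], [1.1, 0.1], [0.1, 1.0], [0.9, 0.4]]
stand ['side'] [ 0.5903 -0.1589  0.1353] [[0.0, 0.0], [0.6, 0.4], [0.6, 0.5]]
stand ['side'] [ 0.5903 -0.1589  0.1353] [[0.0, 0.0], [0.6, 0.4], [0.6, 0.5]]
```

```bash
cat > lid.py <<'E'
from m import *
q,_=fit(of,[.5,.17,0])
t=pts(170,185,6,[(72,90),(34,333)]); s=pts(190,110,3.7,[(208,39),(75,50)])
def model(p):
    xm,yh,th=p; return place(q,[(xm+.045,yh-.215*np.cos(th),.06+.215*np.sin(th)),(xm-.045,yh-.215*np.cos(th),.06+.215*np.sin(th))])
r=lambda p:np.concatenate([(proj("top",model(p))-t).ravel(),(proj("side",model(p))-s).ravel()])
o=least_squares(r,[-.015,.1,1.7]);print(o.x,r(o.x).round(1));print(model(o.x))
E
python3 lid.py|tail -6
python3 - <<'E'
import cv2
s=cv2.imread("pics/side0.png");cv2.imwrite("pics/e1.png",cv2.resize(s[112:215,195:265],None,fx=7,fy=7,interpolation=cv2.INTER_CUBIC)[:600])
E
```

```text
handle ['side'] [ 0.5877 -0.1608  0.2826] [[0.2, 0.5], [1.1, 0.1], [0.1, 1.0], [0.9, 0.4]]
stand ['side'] [ 0.5903 -0.1589  0.1353] [[0.0, 0.0], [0.6, 0.4], [0.6, 0.5]]
stand ['side'] [ 0.5903 -0.1589  0.1353] [[0.0, 0.0], [0.6, 0.4], [0.6, 0.5]]
[-0.01067066  0.07321579  1.78655588] [-0.1  0.3  0.2 -0.5 -0.3 -0.9  0.1  0.9]
[[0.56325965 0.29662155 0.27001502]
 [0.47394798 0.30773129 0.27001502]]
```

View pics/e1.png

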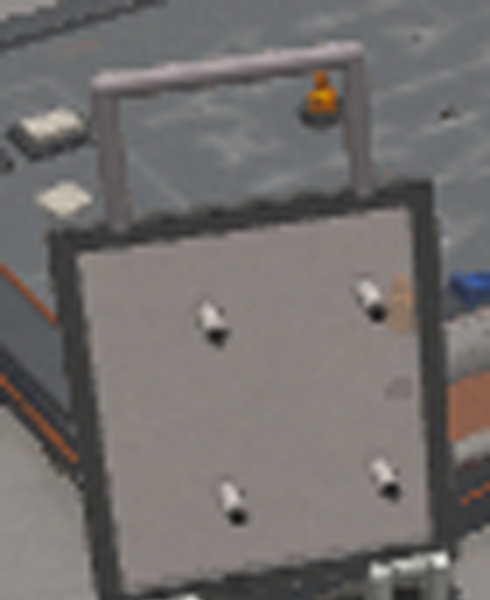

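drive_tool:
  moves:
    - {"claw":1,"linear":[0.0246,-0.042,0.003],"roll":-0.066}
    - {"claw":1,"linear":[0.0246,-0.042,0.003],"roll":-0.066}
    - {"claw":1,"linear":[0.0246,-0.042,0.003],"roll":-0.066}
    - {"claw":1,"linear":[0.0246,-0.042,0.003],"roll":-0.066}
    - {"claw":1,"linear":[0.0246,-0.042,0.003],"roll":-0.066}
    - {"claw":1,"linear":[0.0246,-0.042,0.003],"roll":-0.066}
    - {"claw":1,"linear":[0.0246,-0.042,0.003],"roll":-0.066}
    - {"claw":1,"linear":[0.0246,-0.042,0.003],"roll":-0.066}

```text
time_s: 2.0
ee_pos: [0.3941, 0.1761, 0.2481]
ee_rot: [0.0, 0.433, 0.901, 0.0]
force: [0.4, 0.8, -0.4]
opening: 0.0855
```

```bash
python3 - <<'E'
from h import *
# hinge bars on side image (d2 crop) and top (d1/c4)
for u,v in((135,92),(455,40)):
    for z in(.06,.066): print(back("side",(203+u/9,188+v/9),z))
for u,v in((272,185),(242,400)):
    for z in(.06,.066): print(back("top",(170+u/6,185+v/6),z))
E
```

```text
[0.46530092 0.27321498 0.06      ]
[0.46359431 0.26621763 0.066     ]
[0.56439121 0.25884014 0.06      ]
[0.56188478 0.25195882 0.066     ]
[0.56255342 0.25561984 0.06      ]
[0.56148722 0.25460541 0.066     ]
[0.46350541 0.26837682 0.06      ]
[0.46299244 0.26729114 0.066     ]
```

drive_tool:
  moves:
    - {"claw":1,"linear":[0.0245,-0.0418,-0.003],"roll":-0.066}
    - {"claw":1,"linear":[0.0245,-0.0418,-0.003],"roll":-0.066}
    - {"claw":1,"linear":[0.0245,-0.0418,-0.003],"roll":-0.066}
    - {"claw":1,"linear":[0.0245,-0.0418,-0.003],"roll":-0.066}
    - {"claw":1,"linear":[0.0245,-0.0418,-0.003],"roll":-0.066}
    - {"claw":1,"linear":[0.0245,-0.0418,-0.003],"roll":-0.066}
    - {"claw":1,"linear":[0.0245,-0.0418,-0.003],"roll":-0.066}
    - {"claw":1,"linear":[0.0245,-0.0418,-0.003],"roll":-0.066}

```text
time_s: 3.0
ee_pos: [0.5902, -0.1583, 0.2237]
ee_rot: [0.0, 0.653, 0.757, 0.0]
force: [1.0, -0.1, 0.3]
opening: 0.0856
```

drive_tool:
  moves:
    - {"claw":1,"linear":[0,0,0]}

```text
validation failed for argument at $.mo...
```

```bash
python3 - <<'E'
from station import manip, vision
import cv2,numpy as np
for n,(x0,y0,x1,y1) in(("side",(270,180,400,340)),("top",(290,150,420,240))):
    im=vision.grab_frame(n)[:,:,::-1]; cv2.imwrite(f"pics/{n}1.png",im)
    cv2.imwrite(f"pics/{n}1c.png",cv2.resize(im[y0:y1,x0:x1],None,fx=3.6 if n=="side" else 6,fy=3.6 if n=="side" else 6,interpolation=cv2.INTER_CUBIC))
s=manip.get_state();print(s["ee_pos"],s["ee_rot"],s["q"])
E
```

```text
[ 0.59066548 -0.16064142  0.22221453] [-2.95423238e-04  6.54402451e-01  7.56146266e-01 -4.11792716e-04] [-4.58412837e-01  4.93132388e-01  1.11491292e+00 -6.48362248e-04
  1.53432683e+00 -6.02400860e-01]
```

View pics/side1c.png

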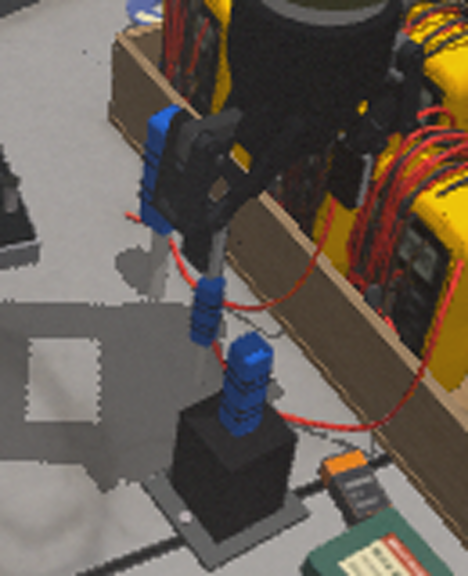

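View pics/top1c.png

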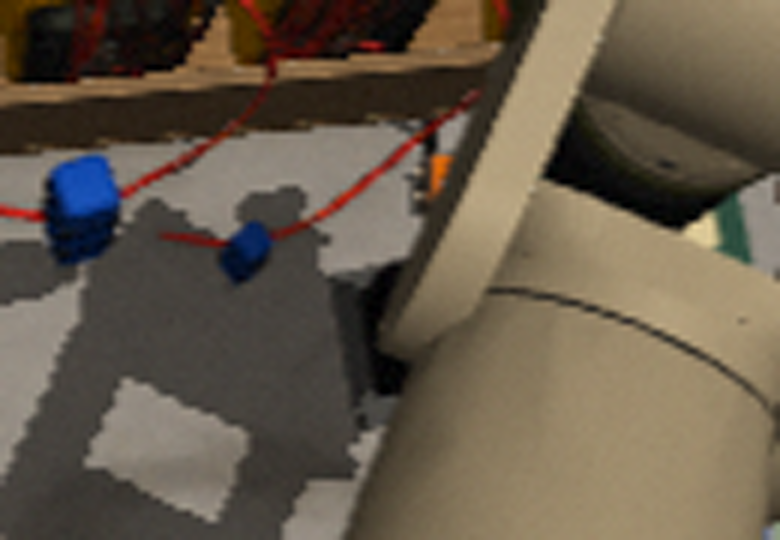

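```bash
python3 - <<'E'
from h import *
for X in([.5907,-.1606,.197],[.548,-.167,.210],[.633,-.154,.210],[.548,-.167,.197],[.633,-.154,.197],[.5901,-.158,.153]):
    print(X,((proj("side",X)[0]-[270,180])*3.6).round())
E
```

```text
[0.5907, -0.1606, 0.197] [264. 293.]
[0.548, -0.167, 0.21] [202. 310.]
[0.633, -0.154, 0.21] [329. 246.]
[0.548, -0.167, 0.197] [200. 326.]
[0.633, -0.154, 0.197] [325. 262.]
[0.5901, -0.158, 0.153] [251. 343.]
```

```bash
python3 - <<'E'
from station import manip, vision
from h import *
import cv2
im=vision.grab_frame("side")[:,:,::-1]
x0,y0,x1,y1=290,190,390,300
c=cv2.resize(im[y0:y1,x0:x1],None,fx=5.4,fy=5.4,interpolation=cv2.INTER_CUBIC);c=cv2.convertScaleAbs(c,alpha=1.8,beta=20)
s=manip.get_state();p=s["ee_pos"];print(p,s["time_s"])
for X in(p+[0,0,-.025],p,p+[-.0425,-.006,-.012],p+[.0425,.006,-.012],[.5901,-.158,.153]):
    uv=((proj("side",X)[0]-[x0,y0]+.5)*5.4); cv2.drawMarker(c,(int(uv[0]),int(uv[1])),(0,255,255),0,14,2)
cv2.imwrite("pics/side2.png",c)
E
```

```text
[ 0.58988606 -0.15856855  0.22267786] 3.15
```

View pics/side2.png

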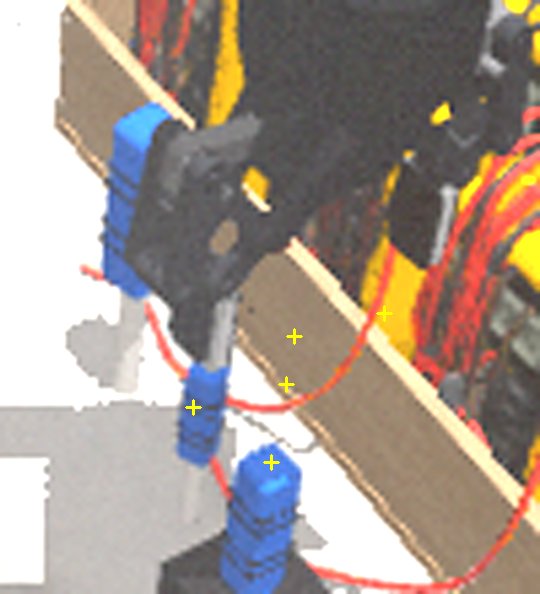

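```bash
python3 - <<'E'
from h import *
import cv2
def go(n,f,p,j,x0,y0,x1,y1,k,out):
    im=cv2.imread(f)
    c=cv2.resize(im[y0:y1,x0:x1],None,fx=k,fy=k,interpolation=cv2.INTER_CUBIC);c=cv2.convertScaleAbs(c,alpha=2.2,beta=20)
    d=np.array([np.cos(j),np.sin(j),0]);p=np.array(p)
    for X in(p,p+[0,0,-.012],p+.0425*d+[0,0,-.012],p-.0425*d+[0,0,-.012],p+.057*d+[0,0,-.012],p-.057*d+[0,0,-.012]):
        uv=((proj(n,X)[0]-[x0,y0]+.5)*k); cv2.drawMarker(c,(int(uv[0]),int(uv[1])),(0,255,255),0,10,1)
    cv2.imwrite(out,c)
go("side","pics/side0.png",[.1966,.5133,.2232],1.204,30,50,130,140,6,"pics/f1.png")
go("top","pics/top0.png",[.1966,.5133,.2232],1.204,20,340,120,420,6,"pics/f2.png")
E
```

```text
(no output)
```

View pics/f1.png

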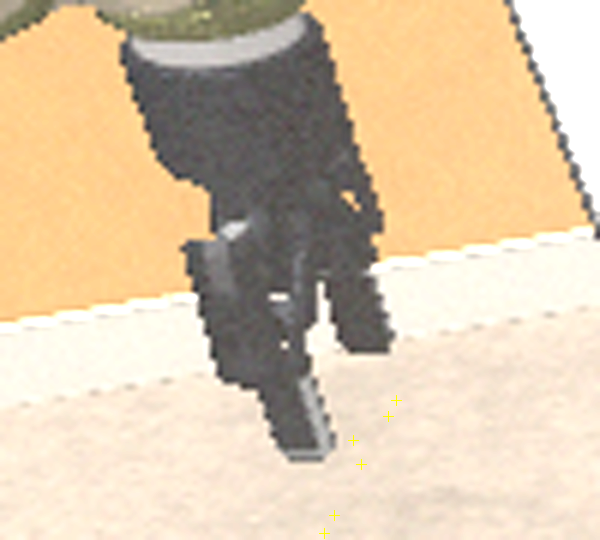

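View pics/f2.png

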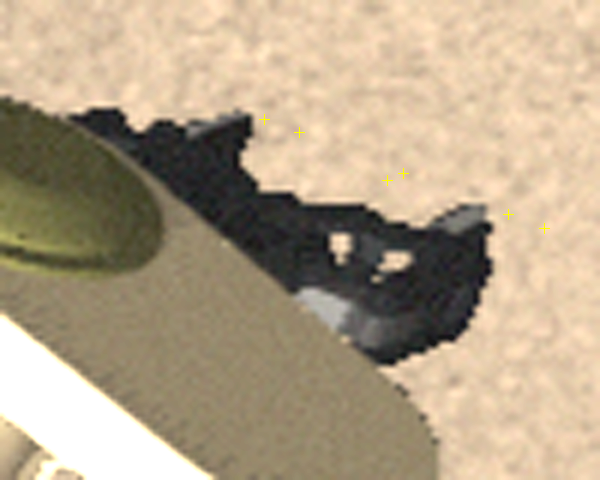

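```bash
python3 - <<'E'
from h import *
for a,b in(((81.7,125.8),(100.8,375.3)),((90.8,108.3),(58.3,360.8))):
    o=least_squares(lambda X:np.concatenate([(proj("side",X)[0]-a),(proj("top",X)[0]-b)]),[.2,.5,.2]);print(o.x.round(4),o.fun.round(1))
E
```

```text
[0.1852 0.4674 0.2424] [ 1.6 -0.1 -0.1  1.4]
[0.2159 0.5635 0.2378] [ 1.8 -0.1 -0.1  1.4]
```

drive_tool:
  moves:
    - {"claw":-1,"linear":[0,0,0],"roll":0}
    - {"claw":-1,"linear":[0,0,0],"roll":0}
    - {"claw":-1,"linear":[0,0,0],"roll":0}
    - {"claw":-1,"linear":[0,0,0],"roll":0}
    - {"claw":-1,"linear":[0,0,0],"roll":0}
    - {"claw":-1,"linear":[0,0,0],"roll":0}
  grip_force: 80

```text
time_s: 3.9
ee_pos: [0.5895, -0.1568, 0.2238]
ee_rot: [-0.0, 0.653, 0.758, -0.0]
force: [-0.3, -0.1, 0.8]
opening: 0.0001
```

```bash
python3 - <<'E'
from station import manip, vision
from h import *
import cv2
im=vision.grab_frame("side")[:,:,::-1]
x0,y0,x1,y1=290,190,390,300
c=cv2.resize(im[y0:y1,x0:x1],None,fx=5.4,fy=5.4,interpolation=cv2.INTER_CUBIC);c=cv2.convertScaleAbs(c,alpha=1.8,beta=20)
s=manip.get_state();p=s["ee_pos"];print(p,s["time_s"],s["opening"])
for X in(p+[0,0,-.025],p,p+[0,0,.025],[.5901,-.158,.153]):
    uv=((proj("side",X)[0]-[x0,y0]+.5)*5.4); cv2.drawMarker(c,(int(uv[0]),int(uv[1])),(0,255,255),0,14,2)
cv2.imwrite("pics/side3.png",c)
E
```

```text
[ 0.58951131 -0.15679437  0.22380483] 3.95 -0.00010033750924615161
```

View pics/side3.png

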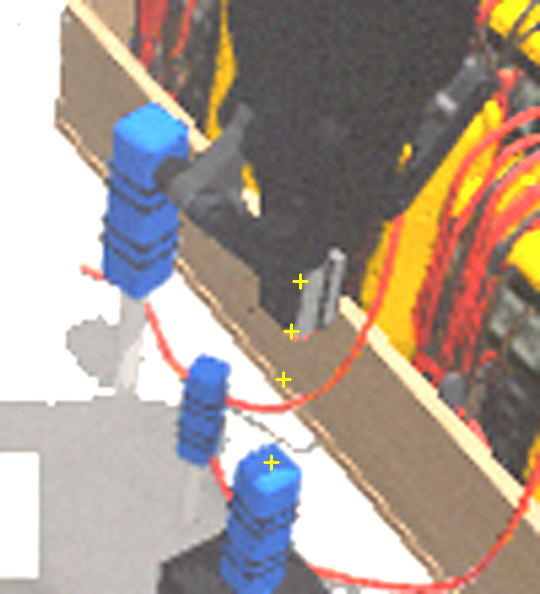

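drive_tool:
  moves:
    - {"claw":0.7,"linear":[0,0,0],"roll":0}
    - {"claw":0.7,"linear":[0,0,0],"roll":0}
    - {"claw":0.7,"linear":[0,0,0],"roll":0}
    - {"claw":0.7,"linear":[0,0,-0.02],"roll":0}
    - {"claw":0.7,"linear":[0,0,-0.02],"roll":0}
    - {"claw":0.7,"linear":[0,0,-0.01],"roll":0}
    - {"claw":0.7,"linear":[0,0,-0.01],"roll":0}
  grip_force: 30

```text
time_s: 4.82
ee_pos: [0.5897, -0.1569, 0.1637]
ee_rot: [0.0, 0.653, 0.758, 0.0]
force: [-0.5, -0.7, 0.7]
opening: 0.0726
```

```bash
cat > look.py <<'E'
import sys
from station import manip, vision
from h import *
import cv2
n,x0,y0,x1,y1,k,out=sys.argv[1],*map(int,sys.argv[2:6]),float(sys.argv[6]),sys.argv[7]
im=vision.grab_frame(n)[:,:,::-1]
cv2.imwrite(out.replace(".png","_raw.png"),im)
c=cv2.resize(im[y0:y1,x0:x1],None,fx=k,fy=k,interpolation=cv2.INTER_CUBIC);c=cv2.convertScaleAbs(c,alpha=1.6,beta=20)
s=manip.get_state();p=s["ee_pos"];print(p.round(4),s["ee_rot"].round(3),s["time_s"],round(s["opening"],4),s["force"].round(1),s["ft_torque"].round(2))
for X in(p+[0,0,-.025],p,p+[0,0,.025]):
    uv=((proj(n,X)[0]-[x0,y0]+.5)*k); cv2.drawMarker(c,(int(uv[0]),int(uv[1])),(0,255,255),0,14,1)
cv2.imwrite(out,c)
E
python3 look.py side 290 200 390 310 5.4 pics/g1.png
```

```text
[ 0.5892 -0.1567  0.1624] [-0.001  0.653  0.758 -0.   ] 4.875 0.0725 [-0.4  0.4 -1.2] [ 0.01  0.02 -0.  ]
```

View pics/g1.png

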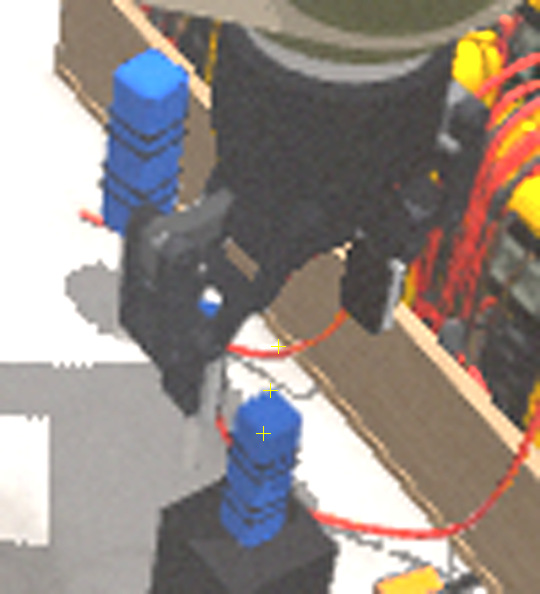

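drive_tool:
  moves:
    - {"claw":0.7,"linear":[0,0,-0.016],"roll":0}
    - {"claw":0.7,"linear":[0,0,-0.016],"roll":0}
    - {"claw":0.7,"linear":[0,0,-0.016],"roll":0}
    - {"claw":0.7,"linear":[0,0,0],"roll":0}

```text
time_s: 5.38
ee_pos: [0.589, -0.1566, 0.1145]
ee_rot: [-0.001, 0.653, 0.758, -0.0]
force: [0.0, 0.1, 0.4]
opening: 0.0725
```

```bash
python3 look.py side 290 200 390 310 5.4 pics/g2.png
```

```text
[ 0.5895 -0.1568  0.1155] [-0.     0.653  0.758 -0.   ] 5.425 0.0725 [ 0.5  0.4 -0.1] [ 0.03  0.05 -0.05]
```

View pics/g2.png

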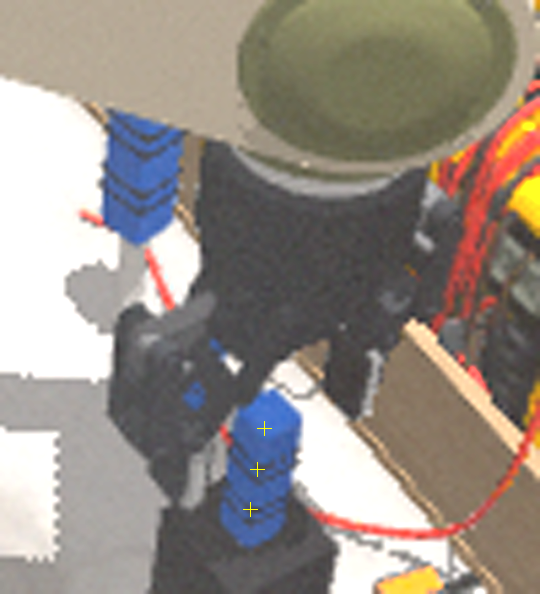

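drive_tool:
  moves:
    - {"claw":-1,"linear":[0,0,0],"roll":0}
    - {"claw":-1,"linear":[0,0,0],"roll":0}
    - {"claw":-1,"linear":[0,0,0],"roll":0}
    - {"claw":-1,"linear":[0,0,0],"roll":0}
    - {"claw":-1,"linear":[0,0,0],"roll":0}
  grip_force: 40

```text
time_s: 6.05
ee_pos: [0.5897, -0.1568, 0.1162]
ee_rot: [0.0, 0.652, 0.758, 0.0]
force: [-0.7, 0.2, 3.9]
opening: 0.0194
```

```bash
python3 look.py side 290 200 390 310 5.4 pics/g3.png
```

```text
[ 0.5897 -0.1568  0.1162] [0.    0.653 0.758 0.   ] 6.1 0.0197 [-0.7  0.8  4.3] [ 0.16  0.14 -0.03]
```

View pics/g3.png

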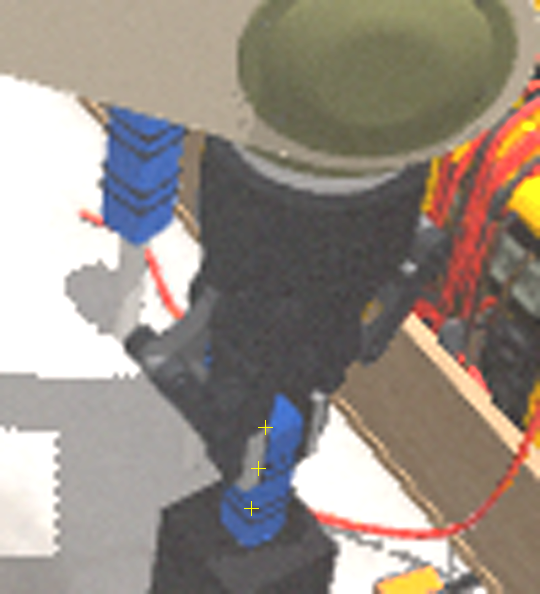

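drive_tool:
  moves:
    - {"claw":-1,"linear":[0,0,0.004],"roll":0}
    - {"claw":-1,"linear":[0,0,0.022],"roll":0}
    - {"claw":-1,"linear":[0,0,0.024],"roll":0}
    - {"claw":-1,"linear":[0,0,0.024],"roll":0}
    - {"claw":-1,"linear":[0,0,0.008],"roll":0}
    - {"claw":-1,"linear":[-0.01,0.02,0],"roll":0}
    - {"claw":-1,"linear":[-0.017,0.035,0],"roll":0}
    - {"claw":-1,"linear":[-0.02,0.042,0],"roll":0}
  grip_force: 100

```text
time_s: 7.1
ee_pos: [0.5417, -0.0591, 0.1967]
ee_rot: [-0.001, 0.653, 0.757, -0.0]
force: [0.1, -0.1, -0.2]
opening: 0.0184
```

```bash
python3 look.py side 250 150 390 310 3.7 pics/g4.png
```

```text
[ 0.5391 -0.0543  0.1971] [-0.002  0.652  0.759 -0.   ] 7.15 0.0186 [-0.2  6.  -0.9] [ 0.15  0.01 -0.02]
```

View pics/g4.png

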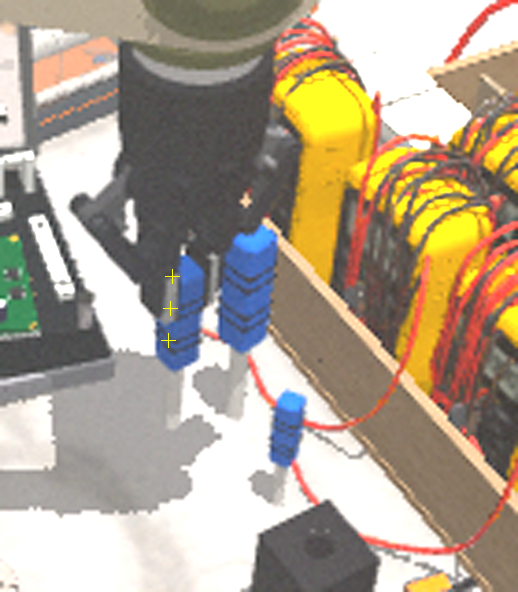

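drive_tool:
  moves:
    - {"claw":-1,"linear":[-0.02,0.042,0],"roll":0}
    - {"claw":-1,"linear":[-0.02,0.042,0],"roll":0}
    - {"claw":-1,"linear":[-0.02,0.042,0],"roll":0}
    - {"claw":-1,"linear":[-0.02,0.042,0],"roll":0}
    - {"claw":-1,"linear":[-0.017,0.035,0],"roll":0}
    - {"claw":-1,"linear":[-0.0106,0.0207,0],"roll":0}
    - {"claw":-1,"linear":[0,0,-0.02],"roll":0}
    - {"claw":-1,"linear":[0,0,-0.02],"roll":0}

```text
time_s: 8.15
ee_pos: [0.4346, 0.1641, 0.1568]
ee_rot: [-0.0, 0.652, 0.758, -0.0]
force: [-0.0, 0.1, -1.3]
opening: 0.0185
```

```bash
python3 look.py side 190 140 300 270 4.5 pics/g5.png; python3 - <<'E'
from h import *
print(back("side",(250+322/3.7-.5,150+543/3.7-.5),.081))
E
```

```text
[0.4334 0.1638 0.1545] [-0.002  0.652  0.758 -0.002] 8.2 0.0186 [-0.6  0.3 -4. ] [-0.06  0.05  0.01]
[ 0.5920747  -0.15681764  0.081     ]
```

View pics/g5.png

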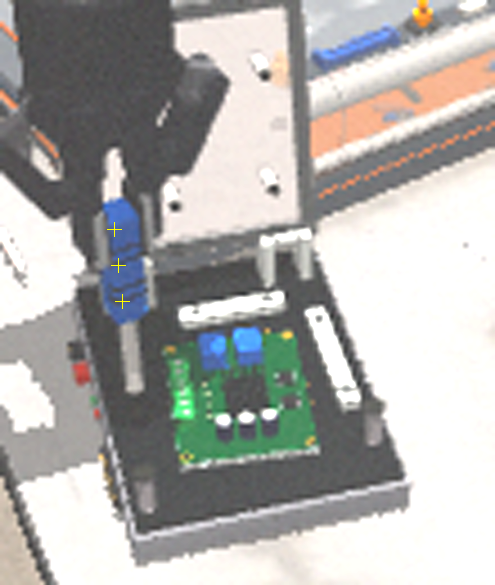

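drive_tool:
  moves:
    - {"claw":-1,"linear":[0,0,-0.015],"roll":0}
    - {"claw":-1,"linear":[0,0,-0.012],"roll":0}
    - {"claw":-1,"linear":[0,0,-0.007],"roll":0}
    - {"claw":-1,"linear":[0,0,0],"roll":0}

```text
time_s: 8.7
ee_pos: [0.4348, 0.1638, 0.1236]
ee_rot: [-0.0, 0.653, 0.758, -0.0]
force: [0.2, 0.0, -0.8]
opening: 0.0185
```

```bash
python3 look.py side 190 140 300 270 4.5 pics/g6.png
```

```text
[0.435  0.1639 0.1239] [ 0.     0.653  0.758 -0.   ] 8.75 0.0183 [-0.4 -1.4 -0.1] [-0.03  0.02 -0.01]
```

View pics/g6.png

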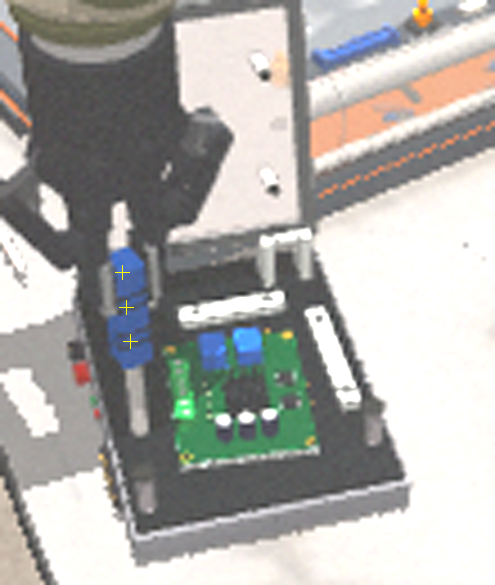

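drive_tool:
  moves:
    - {"claw":-1,"linear":[0.006,-0.0007,0],"roll":0}
    - {"claw":-1,"linear":[0.006,-0.0007,0],"roll":0}
    - {"claw":-1,"linear":[0.004,-0.0005,0],"roll":0}
    - {"claw":-1,"linear":[0.004,-0.0005,0],"roll":0}
    - {"claw":-1,"linear":[0.004,-0.0005,0],"roll":0}
    - {"claw":-1,"linear":[0,0,0],"roll":0}

```text
time_s: 9.5
ee_pos: [0.4593, 0.1609, 0.1238]
ee_rot: [0.0, 0.653, 0.758, 0.0]
force: [0.2, 0.8, -0.8]
opening: 0.0184
```

```bash
python3 look.py side 190 140 300 270 4.5 pics/g7.png
```

```text
[0.4592 0.161  0.1238] [0.    0.653 0.758 0.   ] 9.55 0.0187 [ 0.7  0.2 -0.4] [-0.05 -0.    0.03]
```

View pics/g7.png

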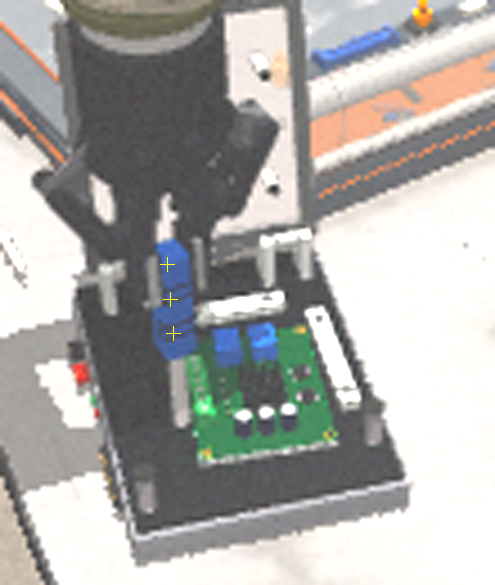

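drive_tool:
  moves:
    - {"claw":-1,"linear":[0.0025,-0.0003,0],"roll":0}
    - {"claw":-1,"linear":[0.0025,-0.0003,0],"roll":0}
    - {"claw":-1,"linear":[0.001,-0.0001,0],"roll":0}
    - {"claw":-1,"linear":[0,0,0],"roll":0}

```text
time_s: 10.05
ee_pos: [0.4641, 0.1602, 0.1236]
ee_rot: [-0.001, 0.652, 0.758, -0.001]
force: [-5.7, -0.5, 2.6]
opening: 0.0184
```

drive_tool:
  moves:
    - {"claw":-1,"linear":[0.001,-0.0001,0],"roll":0}
    - {"claw":-1,"linear":[0.0005,0,0],"roll":0}
    - {"claw":-1,"linear":[0,0,0],"roll":0}

```text
time_s: 10.42
ee_pos: [0.4654, 0.16, 0.1235]
ee_rot: [-0.001, 0.652, 0.758, -0.001]
force: [-5.4, -1.4, 1.5]
opening: 0.0185
```

```bash
python3 look.py side 190 140 300 270 4.5 pics/g8.png
```

```text
[0.4654 0.16   0.1235] [-0.001  0.652  0.758 -0.001] 10.475 0.0184 [-5.2 -1.9  2. ] [-0.49  1.45  0.02]
```

View pics/g8.png

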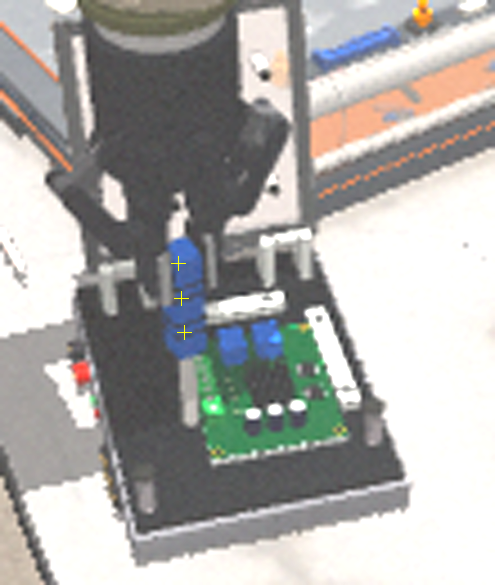

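drive_tool:
  moves:
    - {"claw":-1,"linear":[-0.01,0.0012,0],"roll":0}
    - {"claw":-1,"linear":[0,0,0.025],"roll":0}
    - {"claw":-1,"linear":[0,0,0.022],"roll":0}
    - {"claw":-1,"linear":[0.009,-0.016,0],"roll":0}
    - {"claw":-1,"linear":[0.02,-0.025,0],"roll":0}
    - {"claw":-1,"linear":[0.018,-0.02,0],"roll":0}
    - {"claw":-1,"linear":[0.0065,-0.0055,0],"roll":0}
    - {"claw":-1,"linear":[0,0,-0.015],"roll":0}

```text
time_s: 11.48
ee_pos: [0.5106, 0.0943, 0.1556]
ee_rot: [0.001, 0.653, 0.757, 0.001]
force: [0.0, 0.3, -2.1]
opening: 0.0186
```

```bash
python3 look.py side 190 140 300 270 4.5 pics/g9.png
```

```text
[0.5091 0.0947 0.1533] [-0.001  0.653  0.758 -0.001] 11.525 0.0189 [-0.6 -0.3 -2.3] [-0.08  0.04  0.  ]
```

View pics/g9.png

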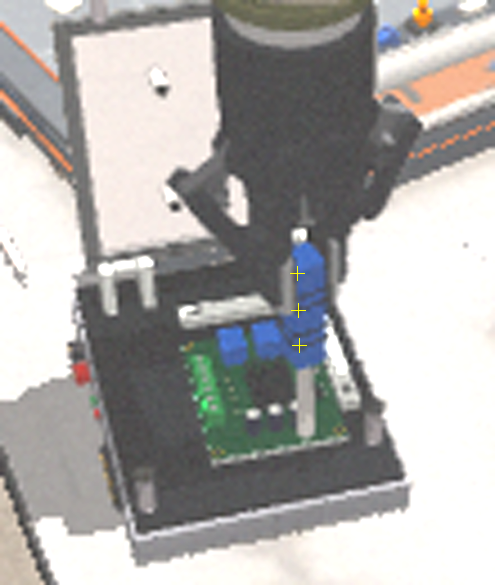

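drive_tool:
  moves:
    - {"claw":-1,"linear":[0,0,-0.015],"roll":0}
    - {"claw":-1,"linear":[0,0,-0.012],"roll":0}
    - {"claw":-1,"linear":[0,0,-0.0045],"roll":0}
    - {"claw":-1,"linear":[0.0005,0.004,0],"roll":0}
    - {"claw":-1,"linear":[0.0006,0.005,0],"roll":0}
    - {"claw":-1,"linear":[0.0005,0.004,0],"roll":0}
    - {"claw":-1,"linear":[0.0005,0.004,0],"roll":0}
    - {"claw":-1,"linear":[0.0005,0.004,0],"roll":0}

```text
time_s: 12.52
ee_pos: [0.5127, 0.1161, 0.1245]
ee_rot: [0.0, 0.652, 0.758, 0.0]
force: [0.3, -1.3, 0.3]
opening: 0.0187
```

```bash
python3 look.py side 190 140 300 270 4.5 pics/g10.png
```

```text
[0.5127 0.1165 0.1244] [0.    0.652 0.758 0.   ] 12.575 0.0188 [-0.3  0.   0.1] [-0.2  -0.02  0.03]
```

View pics/g10.png

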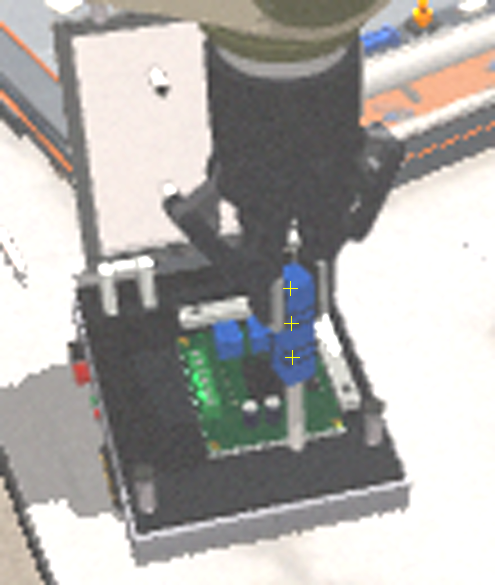

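drive_tool:
  moves:
    - {"claw":-1,"linear":[0.0004,0.003,0],"roll":0}
    - {"claw":-1,"linear":[0.0004,0.003,0],"roll":0}
    - {"claw":-1,"linear":[0.0002,0.002,0],"roll":0}
    - {"claw":-1,"linear":[0.0001,0.001,0],"roll":0}
    - {"claw":-1,"linear":[0,0,0],"roll":0}

```text
time_s: 13.2
ee_pos: [0.5136, 0.125, 0.1243]
ee_rot: [-0.0, 0.653, 0.758, 0.0]
force: [0.6, -1.1, 0.1]
opening: 0.0184
```

drive_tool:
  moves:
    - {"claw":-1,"linear":[0.0001,0.001,0],"roll":0}
    - {"claw":-1,"linear":[0.0001,0.001,0],"roll":0}
    - {"claw":-1,"linear":[0,0,0],"roll":0}

```text
time_s: 13.58
ee_pos: [0.5138, 0.127, 0.1243]
ee_rot: [-0.0, 0.653, 0.758, 0.0]
force: [0.2, -0.5, 0.2]
opening: 0.0183
```

drive_tool:
  moves:
    - {"claw":-1,"linear":[0.0001,0.001,0],"roll":0}
    - {"claw":-1,"linear":[0.0001,0.001,0],"roll":0}
    - {"claw":-1,"linear":[0,0,0],"roll":0}

```text
time_s: 13.95
ee_pos: [0.5139, 0.1285, 0.1243]
ee_rot: [0.0, 0.652, 0.758, -0.001]
force: [-1.0, -3.9, 0.6]
opening: 0.0183
```

```bash
python3 look.py side 190 140 300 270 4.5 pics/g11.png
```

```text
[0.5139 0.1285 0.1243] [ 0.     0.652  0.758 -0.   ] 14.0 0.0183 [-0.4 -3.9  0.4] [-1.2   0.22 -0.02]
```

View pics/g11.png

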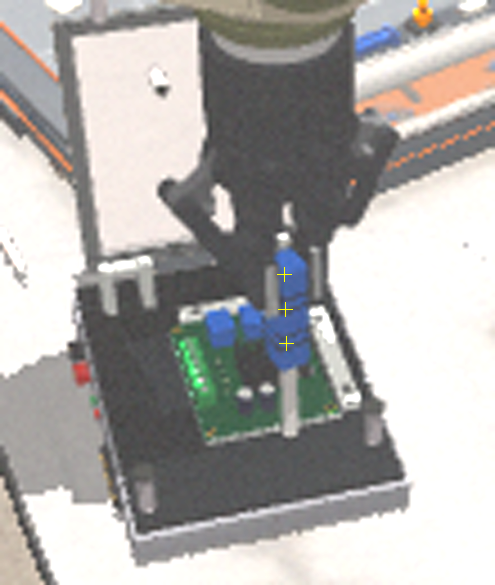

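drive_tool:
  moves:
    - {"claw":-1,"linear":[-0.0012,-0.01,0],"roll":0}
    - {"claw":-1,"linear":[0,0,0.025],"roll":0}
    - {"claw":-1,"linear":[0,0,0.022],"roll":0}
    - {"claw":-1,"linear":[-0.012,0.014,0],"roll":0}
    - {"claw":-1,"linear":[-0.018,0.02,0],"roll":0}
    - {"claw":-1,"linear":[-0.018,0.02,0],"roll":0}
    - {"claw":-1,"linear":[-0.0103,0.0124,0],"roll":0}
    - {"claw":-1,"linear":[0,0,-0.015],"roll":0}

```text
time_s: 15.0
ee_pos: [0.4537, 0.1865, 0.1564]
ee_rot: [0.0, 0.652, 0.758, 0.001]
force: [-0.3, 0.3, -1.2]
opening: 0.0184
```

```bash
python3 look.py side 203 188 285 265 8 pics/g12.png; python3 look.py top 210 205 285 274 8 pics/t12.png
```

```text
[0.453  0.1859 0.1541] [-0.001  0.652  0.758 -0.001] 15.05 0.0186 [-1.2 -0.9 -2.9] [-0.04  0.11 -0.06]
[0.4533 0.1856 0.1548] [-0.001  0.652  0.758 -0.001] 15.1 0.0183 [ 0.2 -0.5 -0.3] [-0.01  0.    0.  ]
```

View pics/g12.png

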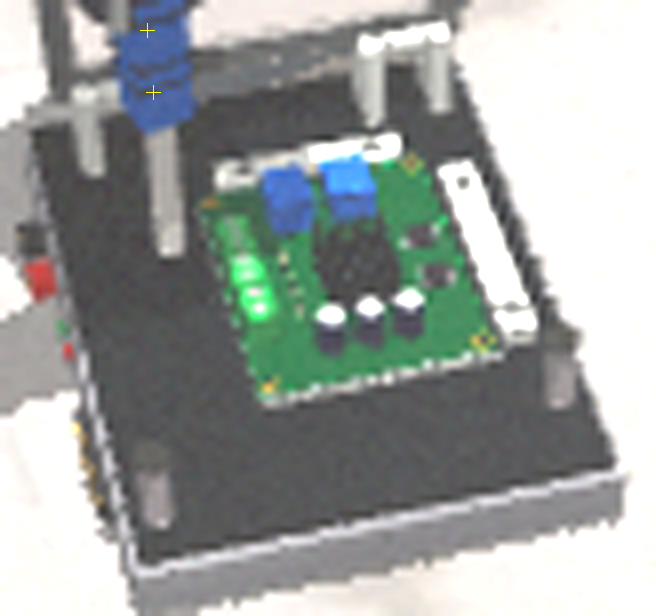

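View pics/t12.png

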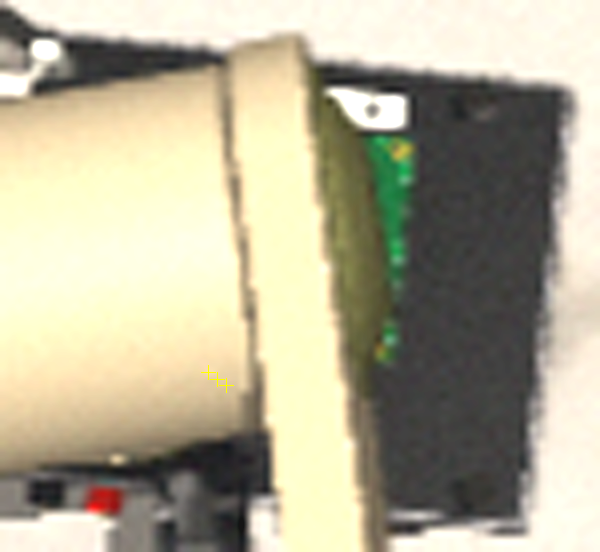

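drive_tool:
  moves:
    - {"claw":-1,"linear":[0,0,-0.015],"roll":0}
    - {"claw":-1,"linear":[0,0,-0.012],"roll":0}
    - {"claw":-1,"linear":[0,0,-0.0045],"roll":0}
    - {"claw":-1,"linear":[0.005,-0.0006,0],"roll":0}
    - {"claw":-1,"linear":[0.005,-0.0006,0],"roll":0}
    - {"claw":-1,"linear":[0.003,-0.0004,0],"roll":0}
    - {"claw":-1,"linear":[0.002,-0.0003,0],"roll":0}
    - {"claw":-1,"linear":[0,0,0],"roll":0}

```text
time_s: 16.1
ee_pos: [0.4689, 0.1835, 0.1247]
ee_rot: [-0.001, 0.652, 0.758, -0.0]
force: [-3.6, 0.9, 2.2]
opening: 0.0183
```

drive_tool:
  moves:
    - {"claw":-1,"linear":[0.001,-0.0001,0],"roll":0}
    - {"claw":-1,"linear":[0.0005,0,0],"roll":0}
    - {"claw":-1,"linear":[0,0,0],"roll":0}

```text
time_s: 16.48
ee_pos: [0.4696, 0.1834, 0.1247]
ee_rot: [-0.001, 0.652, 0.758, -0.001]
force: [-6.9, 0.8, 4.0]
opening: 0.018
```

drive_tool:
  moves:
    - {"claw":-1,"linear":[-0.01,0.0012,0],"roll":0}
    - {"claw":-1,"linear":[0,0,0.025],"roll":0}
    - {"claw":-1,"linear":[0,0,0.022],"roll":0}
    - {"claw":-1,"linear":[0.009,-0.016,0],"roll":0}
    - {"claw":-1,"linear":[0.016,-0.026,0],"roll":0}
    - {"claw":-1,"linear":[0.014,-0.022,0],"roll":0}
    - {"claw":-1,"linear":[0.0066,-0.0094,0],"roll":0}
    - {"claw":-1,"linear":[0,0,-0.012],"roll":0}

```text
time_s: 17.48
ee_pos: [0.5072, 0.1104, 0.1593]
ee_rot: [0.0, 0.653, 0.757, 0.0]
force: [-1.0, 0.8, -1.2]
opening: 0.0183
```

drive_tool:
  moves:
    - {"claw":-1,"linear":[0,0,-0.015],"roll":0}
    - {"claw":-1,"linear":[0,0,-0.015],"roll":0}
    - {"claw":-1,"linear":[0,0,-0.0045],"roll":0}
    - {"claw":-1,"linear":[0.0006,0.005,0],"roll":0}
    - {"claw":-1,"linear":[0.0006,0.005,0],"roll":0}
    - {"claw":-1,"linear":[0.0004,0.003,0],"roll":0}
    - {"claw":-1,"linear":[0.0002,0.002,0],"roll":0}
    - {"claw":-1,"linear":[0,0,0],"roll":0}

```text
time_s: 18.48
ee_pos: [0.5085, 0.1262, 0.1254]
ee_rot: [0.0, 0.652, 0.758, 0.0]
force: [-0.2, -0.8, -0.4]
opening: 0.0186
```

drive_tool:
  moves:
    - {"claw":-1,"linear":[0.0001,0.0012,-0.0005],"roll":0}
    - {"claw":-1,"linear":[0.0001,0.001,0],"roll":0}
    - {"claw":-1,"linear":[0,0.0007,0],"roll":0}
    - {"claw":-1,"linear":[0,0,0],"roll":0}

```text
time_s: 18.98
ee_pos: [0.5085, 0.1287, 0.1248]
ee_rot: [0.0, 0.653, 0.758, -0.0]
force: [-0.2, -2.4, -0.6]
opening: 0.0188
```

drive_tool:
  moves:
    - {"claw":-1,"linear":[0.0001,0.0008,0],"roll":0}
    - {"claw":-1,"linear":[0,0.0005,0],"roll":0}
    - {"claw":-1,"linear":[0,0,0],"roll":0}

```text
time_s: 19.35
ee_pos: [0.5085, 0.1297, 0.1248]
ee_rot: [0.0, 0.652, 0.758, -0.001]
force: [-1.8, -6.6, 0.3]
opening: 0.0182
```

drive_tool:
  moves:
    - {"claw":-1,"linear":[-0.0012,-0.01,0],"roll":0}
    - {"claw":-1,"linear":[0,-0.005,0.03],"roll":0}
    - {"claw":-1,"linear":[0,-0.005,0.03],"roll":0}
    - {"claw":-1,"linear":[0.005,-0.02,0.014],"roll":0}
    - {"claw":-1,"linear":[0.013,-0.042,0],"roll":0}
    - {"claw":-1,"linear":[0.013,-0.042,0],"roll":0}
    - {"claw":-1,"linear":[0.013,-0.042,0],"roll":0}
    - {"claw":-1,"linear":[0.013,-0.042,0],"roll":0}

```text
time_s: 20.35
ee_pos: [0.5649, -0.0792, 0.1989]
ee_rot: [0.0, 0.653, 0.758, 0.001]
force: [0.6, -0.4, -0.7]
opening: 0.0186
```

drive_tool:
  moves:
    - {"claw":-1,"linear":[0.013,-0.042,0],"roll":0}
    - {"claw":-1,"linear":[0.009,-0.026,0],"roll":0}
    - {"claw":-1,"linear":[0.003,-0.01,0],"roll":0}
    - {"claw":-1,"linear":[0,0,0],"roll":0}

```text
time_s: 20.85
ee_pos: [0.5894, -0.1556, 0.1987]
ee_rot: [-0.0, 0.653, 0.758, 0.0]
force: [0.1, -0.1, -0.8]
opening: 0.0183
```

```bash
python3 look.py side 290 200 390 310 5.4 pics/i1.png; python3 - <<'E'
import cv2
im=cv2.imread("pics/i1_raw.png")
cv2.imwrite("pics/i2.png",cv2.convertScaleAbs(cv2.resize(im[188:265,203:285],None,fx=8,fy=8,interpolation=cv2.INTER_CUBIC),alpha=1.5,beta=15))
E
python3 look.py top 210 205 285 274 8 pics/i3.png
```

```text
[ 0.5894 -0.1549  0.1988] [-0.     0.652  0.758  0.   ] 20.9 0.0185 [-0.2  0.6 -0.8] [ 0.05 -0.08 -0.03]
[ 0.5893 -0.1546  0.199 ] [-0.     0.652  0.758  0.   ] 20.95 0.019 [ 0.1 -0.1 -0.5] [ 0.06 -0.    0.01]
```

View pics/i1.png

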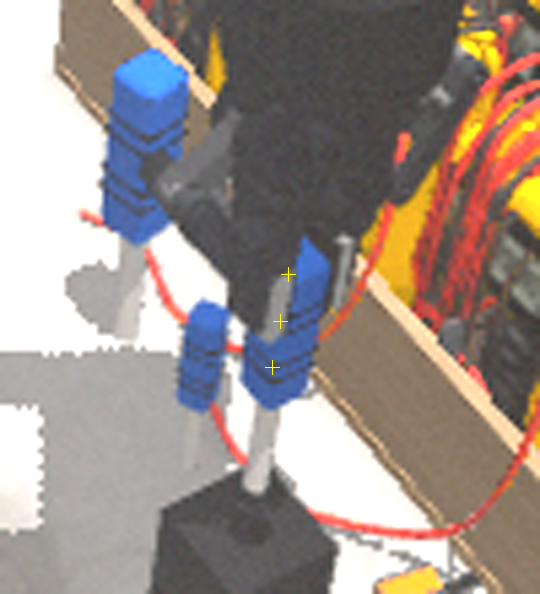

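View pics/i2.png

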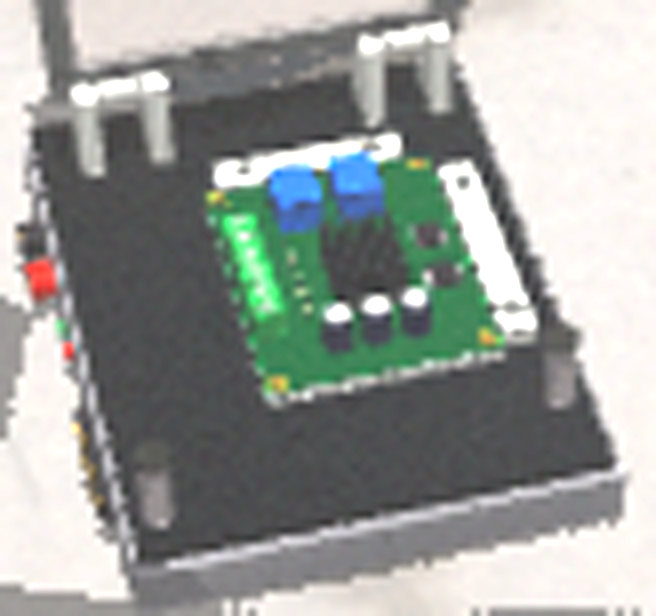

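View pics/i3.png

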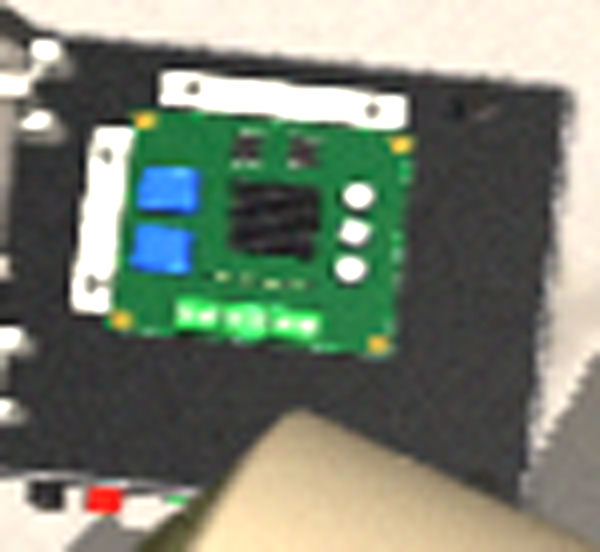

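```bash
python3 - <<'E'
from h import *
f=lambda X:((proj("side",X)[0]-[290,200]+.5)*5.4).round(0)
print(f([.5893,-.1546,.106]),f([.59,-.158,.081]),f([.592,-.157,.081]),f([.5893,-.1546,.163]))
print(back("side",(290+250/5.4-.5,200+525/5.4-.5),.081),back("side",(290+256/5.4-.5,200+490/5.4-.5),.106))
# tip bottom face nearest pixel ~ lower edge -> centre about 5px higher
def pts(x0,y0,k,l): return np.array([[x0+(u+.5)/k-.5,y0+(v+.5)/k-.5] for u,v in l])
mm=lambda l:np.array(l)/1000
B=mm([(40,50,36),(40,-50,36),(-40,-50,36),(-40,50,36)])
ob=[("top",B,pts(210,205,8,[(134,110),(413,136),(393,354),(106,325)])),("side",B,pts(203,188,8,[(425,155),(503,355),(272,402),(203,195)]))]
for o in(ob[:1],ob[1:],ob):
    q,r=fit(o,[.51,.18,-.1]);print(q.round(4),r.round(1))
E
```

```text
[252. 481.] [251. 526.] [254. 523.] [268. 386.]
[ 0.59004553 -0.15725764  0.081     ] [ 0.58869323 -0.15889855  0.106     ]
[ 0.5151  0.1835 -0.1157] [-0.  -0.5  0.2 -0.5 -0.3  0.4  0.1  0.7]
[ 0.5121  0.1788 -0.1153] [ 0.4  0.2  0.5 -0.5 -0.7 -0.2 -0.2  0.6]
[ 0.5138  0.1823 -0.1129] [ 0.4 -0.1  0.6 -0.1  0.2  0.8  0.5  1.1  0.4 -0.8  0.6 -1.6 -0.4 -1.3
 -0.1 -0.3]
```

drive_tool:
  moves:
    - {"claw":-1,"linear":[0.0005,-0.002,0],"roll":0}
    - {"claw":-1,"linear":[0,0,-0.015],"roll":0}
    - {"claw":-1,"linear":[0,0,-0.008],"roll":0}
    - {"claw":-1,"linear":[0,0,-0.006],"roll":0}
    - {"claw":-1,"linear":[0,0,-0.004],"roll":0}

```text
time_s: 21.58
ee_pos: [0.59, -0.1577, 0.1653]
ee_rot: [-0.0, 0.653, 0.758, -0.0]
force: [0.1, -0.1, -0.1]
opening: 0.0185
```

```bash
python3 look.py side 290 200 390 310 5.4 pics/i4.png
```

```text
[ 0.5898 -0.1576  0.165 ] [-0.     0.653  0.758 -0.   ] 21.625 0.0183 [-0.3 -0.8 -1.1] [ 0.01 -0.    0.01]
```

View pics/i4.png

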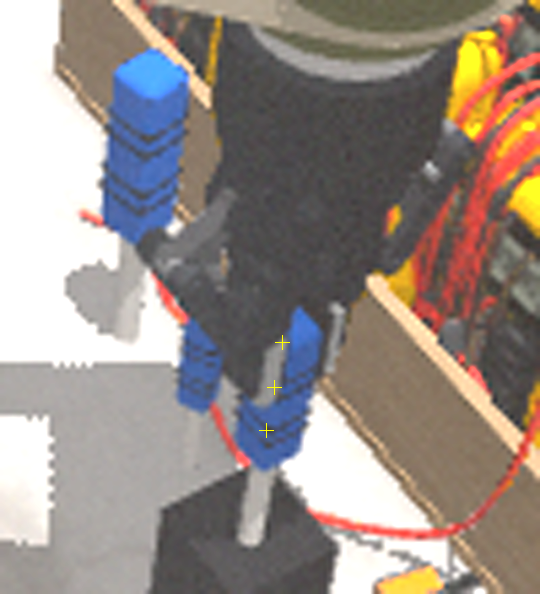

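drive_tool:
  moves:
    - {"claw":-1,"linear":[0,0,-0.003],"roll":0}
    - {"claw":-1,"linear":[0,0,-0.003],"roll":0}
    - {"claw":-1,"linear":[0,0,0],"roll":0}

```text
time_s: 22.0
ee_pos: [0.5899, -0.1577, 0.1596]
ee_rot: [-0.0, 0.653, 0.758, -0.0]
force: [0.3, 0.4, -0.4]
opening: 0.0184
```

```bash
python3 look.py side 310 260 370 320 9 pics/i5.png
```

```text
[ 0.59   -0.1577  0.1598] [-0.     0.653  0.758 -0.   ] 22.05 0.0187 [-0.1  0.2 -0.6] [-0.    0.    0.04]
```

View pics/i5.png

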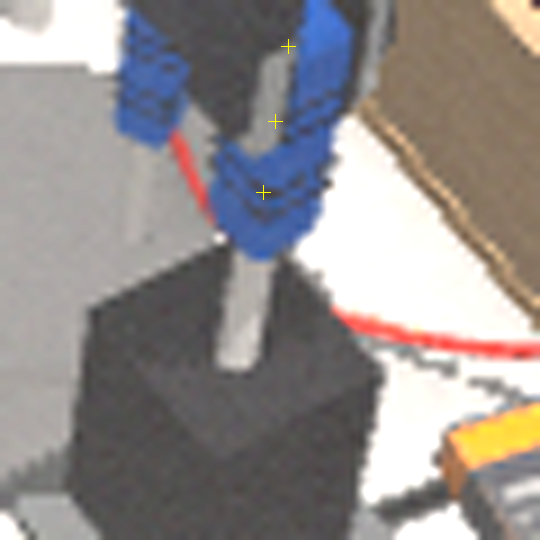

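drive_tool:
  moves:
    - {"claw":-1,"linear":[0,0,-0.012],"roll":0}
    - {"claw":-1,"linear":[0,0,-0.012],"roll":0}
    - {"claw":-1,"linear":[0,0,-0.01],"roll":0}
    - {"claw":-1,"linear":[0,0,-0.005],"roll":0}
    - {"claw":-1,"linear":[0,0,0],"roll":0}

```text
time_s: 22.68
ee_pos: [0.5899, -0.1577, 0.1204]
ee_rot: [-0.0, 0.653, 0.758, -0.0]
force: [-0.2, 0.0, 0.2]
opening: 0.0185
```

drive_tool:
  moves:
    - {"claw":-1,"linear":[0,0,-0.002],"roll":0}
    - {"claw":-1,"linear":[0,0,-0.0015],"roll":0}
    - {"claw":-1,"linear":[0,0,-0.0008],"roll":0}
    - {"claw":-1,"linear":[0,0,0],"roll":0}

```text
time_s: 23.18
ee_pos: [0.59, -0.1577, 0.1166]
ee_rot: [0.0, 0.653, 0.758, 0.0]
force: [-0.5, 0.2, -0.5]
opening: 0.0186
```

drive_tool:
  moves:
    - {"claw":-1,"linear":[0,0,-0.001],"roll":0}
    - {"claw":0.7,"linear":[0,0,0],"roll":0}
    - {"claw":0.7,"linear":[0,0,0],"roll":0}
    - {"claw":0.7,"linear":[0,0,0],"roll":0}
    - {"claw":0.7,"linear":[0,0,0.02],"roll":0}
    - {"claw":0.7,"linear":[0,0,0.03],"roll":0}
    - {"claw":0.7,"linear":[0,0,0.035],"roll":0}

```text
time_s: 24.05
ee_pos: [0.5898, -0.1576, 0.201]
ee_rot: [-0.001, 0.653, 0.758, -0.0]
force: [-0.3, -0.2, 0.7]
opening: 0.0728
```

```bash
python3 look.py side 290 190 390 310 5 pics/i6.png
```

```text
[ 0.5914 -0.1582  0.2064] [0.004 0.652 0.758 0.001] 24.1 0.0725 [ 0.3 -0.6  4.6] [ 0.04 -0.03  0.02]
```

View pics/i6.png

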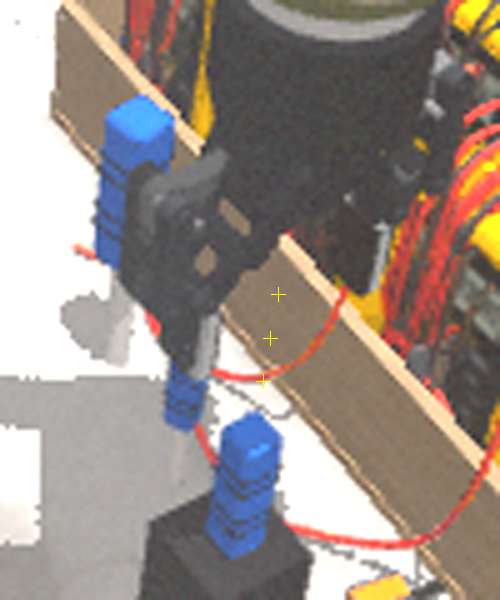

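drive_tool:
  moves:
    - {"claw":0.7,"linear":[-0.004,0.025,0.03],"roll":0.1}
    - {"claw":0.7,"linear":[-0.007,0.045,0.03],"roll":0.163}
    - {"claw":0.7,"linear":[-0.007,0.045,0.03],"roll":0.163}
    - {"claw":0.7,"linear":[-0.007,0.045,0.03],"roll":0.163}
    - {"claw":0.7,"linear":[-0.007,0.045,0.01],"roll":0.163}
    - {"claw":0.7,"linear":[-0.007,0.045,0],"roll":0.163}
    - {"claw":0.7,"linear":[-0.007,0.045,0],"roll":0.163}
    - {"claw":0.7,"linear":[-0.007,0.045,0],"roll":0.163}

```text
time_s: 25.1
ee_pos: [0.5366, 0.1837, 0.3304]
ee_rot: [0.0, 0.088, 0.996, 0.0]
force: [1.1, 0.8, 0.8]
opening: 0.0726
```

drive_tool:
  moves:
    - {"claw":0.7,"linear":[-0.007,0.045,0],"roll":0.06}
    - {"claw":0.7,"linear":[-0.007,0.045,0],"roll":0}
    - {"claw":0.7,"linear":[-0.004,0.03,0],"roll":0}
    - {"claw":0.7,"linear":[0,0,0],"roll":0}

```text
time_s: 25.6
ee_pos: [0.5185, 0.304, 0.33]
ee_rot: [-0.0, 0.059, 0.998, -0.0]
force: [0.9, -0.5, 0.8]
opening: 0.0726
```

```bash
python3 look.py side 180 50 300 220 3.5 pics/k1.png;python3 look.py top 140 160 290 280 5 pics/k2.png
```

```text
[0.5188 0.3027 0.3302] [-0.     0.06   0.998 -0.   ] 25.65 0.072 [ 0.1 -0.4 -0.2] [-0.04 -0.03  0.03]
[0.5191 0.302  0.3303] [-0.     0.06   0.998 -0.   ] 25.7 0.0728 [0.8 0.4 0.3] [-0.01  0.02  0.03]
```

View pics/k1.png

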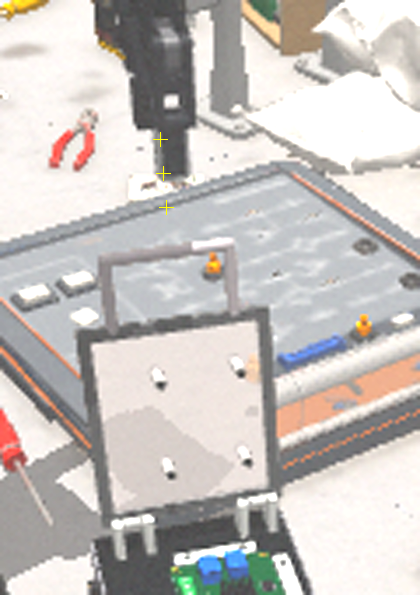

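View pics/k2.png

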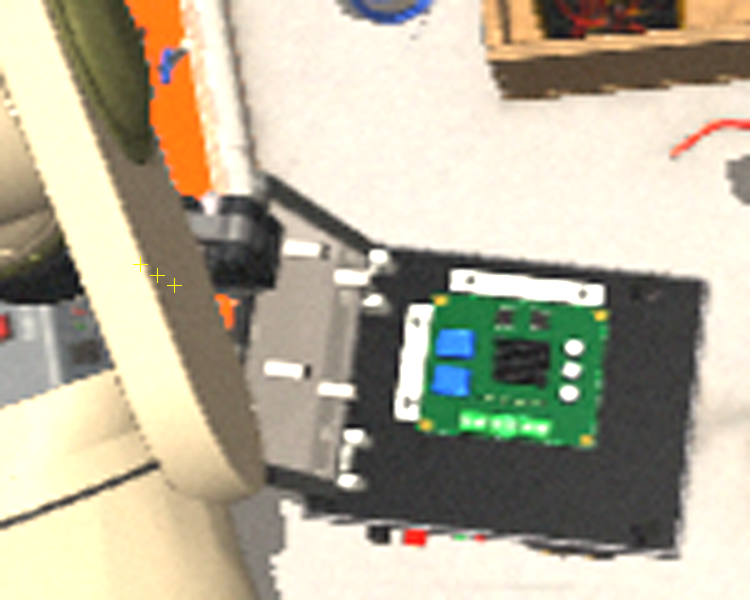

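drive_tool:
  moves:
    - {"claw":0.7,"linear":[0,0,-0.025],"roll":0}
    - {"claw":0.7,"linear":[0,0,-0.025],"roll":0}
    - {"claw":0.7,"linear":[0,0,-0.02],"roll":0}
    - {"claw":0.7,"linear":[0,0,0],"roll":0}

```text
time_s: 26.2
ee_pos: [0.5189, 0.301, 0.2594]
ee_rot: [-0.001, 0.061, 0.998, -0.001]
force: [-0.4, 0.2, -0.4]
opening: 0.0725
```

```bash
python3 look.py side 190 80 270 160 7 pics/k3.png
```

```text
[0.5194 0.3014 0.2608] [-0.     0.061  0.998 -0.   ] 26.25 0.0726 [-0.2 -0.1  0.7] [ 0.    0.05 -0.01]
```

View pics/k3.png

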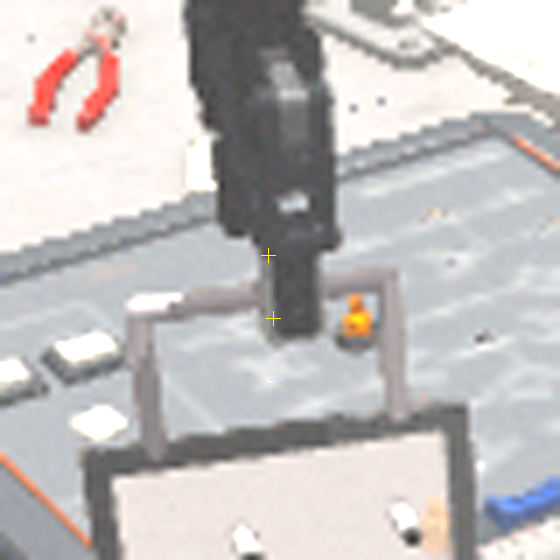

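drive_tool:
  moves:
    - {"claw":0.7,"linear":[0,0,-0.012],"roll":0}
    - {"claw":0.7,"linear":[0,0,-0.013],"roll":0}
    - {"claw":0.7,"linear":[0,0,0],"roll":0}

```text
time_s: 26.62
ee_pos: [0.5186, 0.3021, 0.2343]
ee_rot: [-0.001, 0.06, 0.998, -0.0]
force: [0.5, 0.8, -0.2]
opening: 0.0721
```

```bash
python3 look.py side 190 80 270 160 7 pics/k4.png;python3 look.py top 140 160 240 260 6 pics/k5.png
```

```text
[0.5189 0.3022 0.2351] [-0.     0.06   0.998 -0.   ] 26.675 0.0726 [-0.1 -0.3  0.5] [-0.03  0.05  0.01]
[0.5191 0.3023 0.2356] [ 0.     0.06   0.998 -0.   ] 26.725 0.0725 [-0.2 -0.9 -0.2] [-0.01  0.05  0.01]
```

View pics/k4.png

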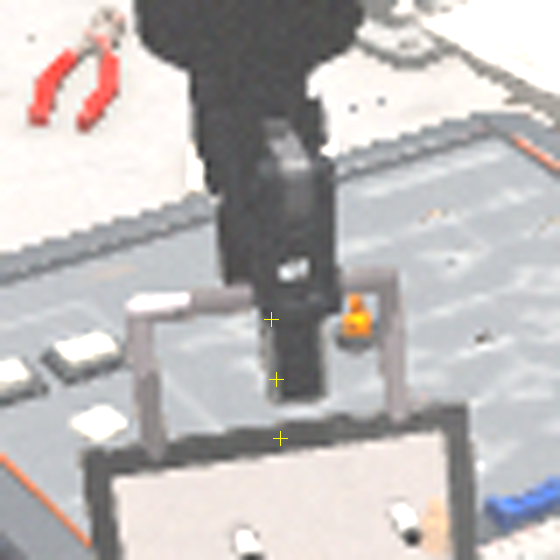

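View pics/k5.png

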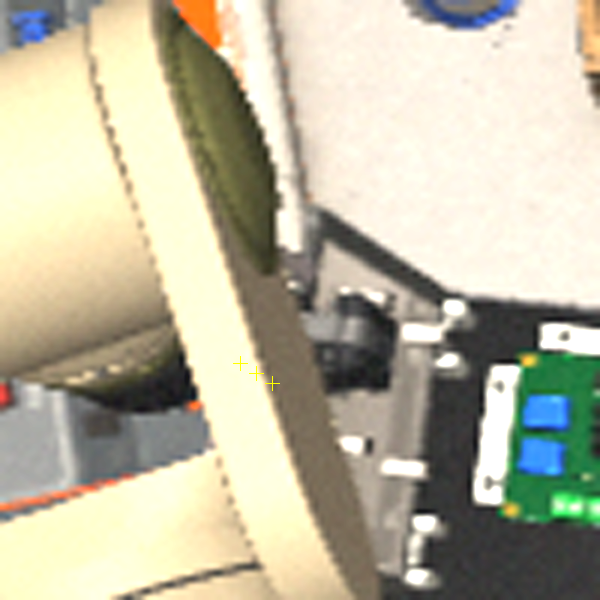

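drive_tool:
  moves:
    - {"claw":-1,"linear":[0,0,0],"roll":0}
    - {"claw":-1,"linear":[0,0,0],"roll":0}
    - {"claw":-1,"linear":[0,0,0],"roll":0}
    - {"claw":-1,"linear":[0,0,0],"roll":0}
    - {"claw":-1,"linear":[0,0,0],"roll":0}
    - {"claw":-1,"linear":[0,0,0],"roll":0}
  grip_force: 30

```text
time_s: 27.48
ee_pos: [0.519, 0.3023, 0.2356]
ee_rot: [0.0, 0.06, 0.998, -0.0]
force: [-0.3, -1.0, 1.0]
opening: 0.009
```

```bash
python3 look.py side 190 80 270 160 7 pics/k6.png
```

```text
[0.519  0.3022 0.2356] [ 0.     0.06   0.998 -0.   ] 27.525 0.0089 [-1.1 -1.1  0.9] [-0.1   0.04 -0.08]
```

View pics/k6.png

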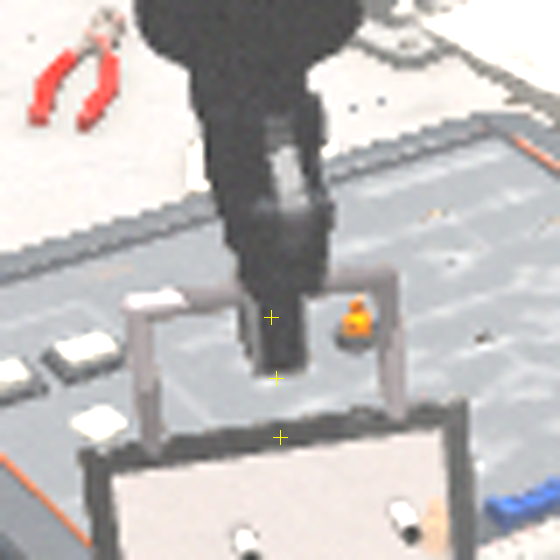

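drive_tool:
  moves:
    - {"claw":-0.5,"linear":[0,0,0],"roll":0}
    - {"claw":-0.5,"linear":[0,0,0],"roll":0}
    - {"claw":-0.5,"linear":[0,0,0.012],"roll":0}
    - {"claw":-1,"linear":[0,0,0],"roll":0}
    - {"claw":-1,"linear":[0,0,0],"roll":0}
    - {"claw":-1,"linear":[0,0,0],"roll":0}

```text
time_s: 28.28
ee_pos: [0.5196, 0.3027, 0.2495]
ee_rot: [0.002, 0.06, 0.998, 0.001]
force: [-0.1, 1.4, 8.7]
opening: 0.0089
```

```bash
python3 look.py side 190 80 270 160 7 pics/k7.png; python3 - <<'E'
import numpy as np
# arc deltas: hinge->handle, world
r=.215;th0=1.757;yf=np.array([.1237,.9923])
def pos(t): return np.r_[yf*(-r*np.cos(t)),r*np.sin(t)]
prev=pos(th0)
for i,t in enumerate(np.linspace(th0,0,33)[1:]):
    p=pos(t);print(i+1,round(t,3),(p-prev).round(4),(p-pos(th0)).round(4));prev=p
E
```

```text
[0.5196 0.3027 0.2495] [0.002 0.06  0.998 0.001] 28.325 0.0087 [-0.3  0.   8.6] [-0.    0.09 -0.06]
1 1.702 [-0.0014 -0.0116  0.0019] [-0.0014 -0.0116  0.0019]
2 1.647 [-0.0015 -0.0116  0.0012] [-0.0029 -0.0232  0.0031]
3 1.592 [-0.0015 -0.0117  0.0006] [-0.0044 -0.0349  0.0037]
4 1.537 [-0.0015 -0.0117 -0.0001] [-0.0058 -0.0466  0.0036]
5 1.482 [-0.0015 -0.0117 -0.0007] [-0.0073 -0.0583  0.0029]
6 1.428 [-0.0015 -0.0116 -0.0014] [-0.0087 -0.07    0.0015]
7 1.373 [-0.0014 -0.0115 -0.002 ] [-0.0102 -0.0815 -0.0005]
8 1.318 [-0.0014 -0.0114 -0.0026] [-0.0116 -0.0929 -0.0031]
9 1.263 [-0.0014 -0.0113 -0.0033] [-0.013  -0.1042 -0.0064]
10 1.208 [-0.0014 -0.0111 -0.0039] [-0.0144 -0.1152 -0.0103]
11 1.153 [-0.0014 -0.0108 -0.0045] [-0.0157 -0.1261 -0.0148]
12 1.098 [-0.0013 -0.0106 -0.0051] [-0.017  -0.1366 -0.0199]
13 1.043 [-0.0013 -0.0103 -0.0057] [-0.0183 -0.1469 -0.0255]
14 0.988 [-0.0012 -0.01   -0.0062] [-0.0196 -0.1569 -0.0317]
15 0.933 [-0.0012 -0.0096 -0.0068] [-0.0208 -0.1665 -0.0385]
16 0.878 [-0.0011 -0.0092 -0.0073] [-0.0219 -0.1757 -0.0458]
17 0.824 [-0.0011 -0.0088 -0.0078
[... 238 characters left out ...]
0.0095] [-0.0268 -0.2151 -0.0892]
22 0.549 [-0.0008 -0.0064 -0.0099] [-0.0276 -0.2215 -0.0991]
23 0.494 [-0.0007 -0.0058 -0.0102] [-0.0283 -0.2273 -0.1093]
24 0.439 [-0.0007 -0.0053 -0.0105] [-0.029  -0.2326 -0.1199]
25 0.384 [-0.0006 -0.0047 -0.0108] [-0.0296 -0.2373 -0.1307]
26 0.329 [-0.0005 -0.0041 -0.0111] [-0.0301 -0.2414 -0.1417]
27 0.275 [-0.0004 -0.0035 -0.0113] [-0.0305 -0.2449 -0.153 ]
28 0.22 [-0.0004 -0.0029 -0.0114] [-0.0309 -0.2477 -0.1644]
29 0.165 [-0.0003 -0.0022 -0.0116] [-0.0312 -0.25   -0.176 ]
30 0.11 [-0.0002 -0.0016 -0.0117] [-0.0314 -0.2516 -0.1877]
31 0.055 [-0.0001 -0.001  -0.0118] [-0.0315 -0.2525 -0.1995]
32 0.0 [-0.     -0.0003 -0.0118] [-0.0315 -0.2528 -0.2113]
```

View pics/k7.png

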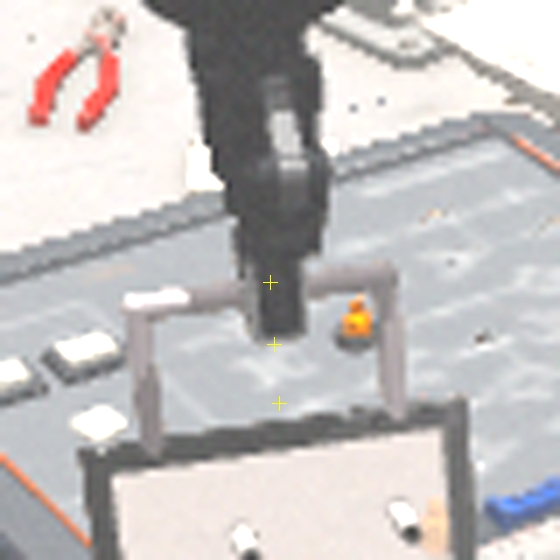

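drive_tool:
  moves:
    - {"claw":-1,"linear":[-0.0014,-0.0116,0.0019],"roll":0}
    - {"claw":-1,"linear":[-0.0015,-0.0116,0.0012],"roll":0}
    - {"claw":-1,"linear":[-0.0015,-0.0117,0.0006],"roll":0}
    - {"claw":-1,"linear":[-0.0015,-0.0117,-0.0001],"roll":0}

```text
time_s: 28.82
ee_pos: [0.5133, 0.255, 0.2512]
ee_rot: [0.0, 0.06, 0.998, 0.0]
force: [3.6, 0.6, 2.0]
opening: 0.0086
```

drive_tool:
  moves:
    - {"claw":-1,"linear":[-0.0029,-0.0233,-0.0021],"roll":0}
    - {"claw":-1,"linear":[-0.0029,-0.0229,-0.0046],"roll":0}
    - {"claw":-1,"linear":[-0.0028,-0.0224,-0.0072],"roll":0}
    - {"claw":-1,"linear":[-0.0027,-0.0214,-0.0096],"roll":0}

```text
time_s: 29.32
ee_pos: [0.5016, 0.1648, 0.2266]
ee_rot: [-0.0, 0.061, 0.998, 0.0]
force: [6.0, 6.7, -9.1]
opening: 0.0086
```

```bash
python3 look.py side 180 80 300 260 3.3 pics/l1.png
```

```text
[0.5013 0.1626 0.2254] [-0.001  0.061  0.998 -0.001] 29.375 0.0088 [ 5.4 -1.2 -3.1] [-0.07 -0.53 -0.05]
```

View pics/l1.png

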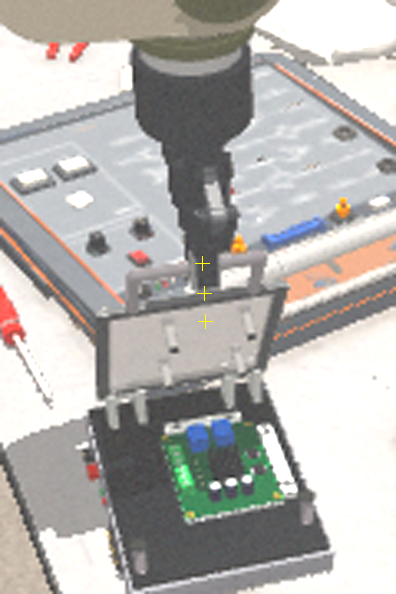

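drive_tool:
  moves:
    - {"claw":-1,"linear":[-0.0018,-0.0203,-0.0119],"roll":0}
    - {"claw":-1,"linear":[-0.0018,-0.0188,-0.0141],"roll":0}
    - {"claw":-1,"linear":[-0.0016,-0.0172,-0.0161],"roll":0}
    - {"claw":-1,"linear":[-0.0014,-0.0153,-0.0178],"roll":0}

```text
time_s: 29.88
ee_pos: [0.4927, 0.0946, 0.1658]
ee_rot: [-0.003, 0.06, 0.998, 0.001]
force: [-2.1, 13.7, -8.5]
opening: 0.0088
```

drive_tool:
  moves:
    - {"claw":-1,"linear":[0,0,0],"roll":0}

```text
time_s: 30.0
ee_pos: [0.4926, 0.0943, 0.1653]
ee_rot: [-0.004, 0.061, 0.998, 0.001]
force: [-4.1, 8.4, -6.9]
opening: 0.0086
```

```bash
python3 look.py side 180 80 300 260 3.3 pics/l2.png
```

```text
[0.4927 0.0946 0.1658] [-0.004  0.061  0.998  0.001] 30.05 0.0086 [-4.   6.4 -6.2] [ 1.16  0.64 -0.09]
```

View pics/l2.png

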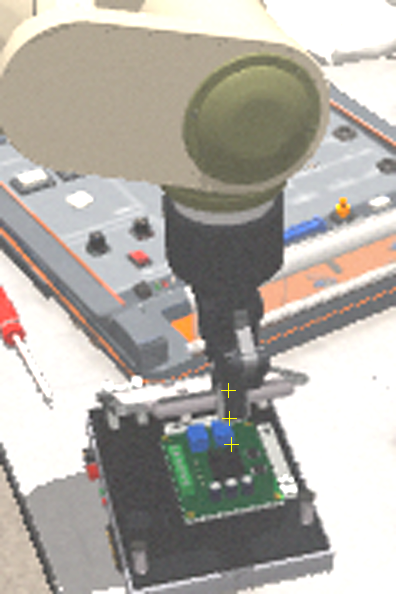

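drive_tool:
  moves:
    - {"claw":-1,"linear":[-0.0008,-0.0115,-0.0202],"roll":0}
    - {"claw":-1,"linear":[-0.0008,-0.0105,-0.0209],"roll":0}
    - {"claw":-1,"linear":[-0.0008,-0.0084,-0.0219],"roll":0}
    - {"claw":-1,"linear":[0,0,0],"roll":0}

```text
time_s: 30.55
ee_pos: [0.4894, 0.0639, 0.1027]
ee_rot: [-0.005, 0.061, 0.998, 0.0]
force: [-8.9, 2.9, -1.5]
opening: 0.0089
```

drive_tool:
  moves:
    - {"claw":-1,"linear":[-0.002,-0.0062,-0.0227],"roll":0}
    - {"claw":-1,"linear":[-0.0008,-0.0035,-0.0165],"roll":0}
    - {"claw":-1,"linear":[0,0,0],"roll":0}

```text
time_s: 30.92
ee_pos: [0.4883, 0.0559, 0.0643]
ee_rot: [-0.003, 0.061, 0.998, 0.002]
force: [-1.3, 13.4, -1.6]
opening: 0.0085
```

```bash
python3 look.py side 180 120 310 280 3.7 pics/l3.png
```

```text
[0.4883 0.056  0.0647] [-0.003  0.061  0.998  0.002] 30.975 0.0088 [-2.  14.  -2.8] [ 2.23  0.36 -0.1 ]
```

View pics/l3.png

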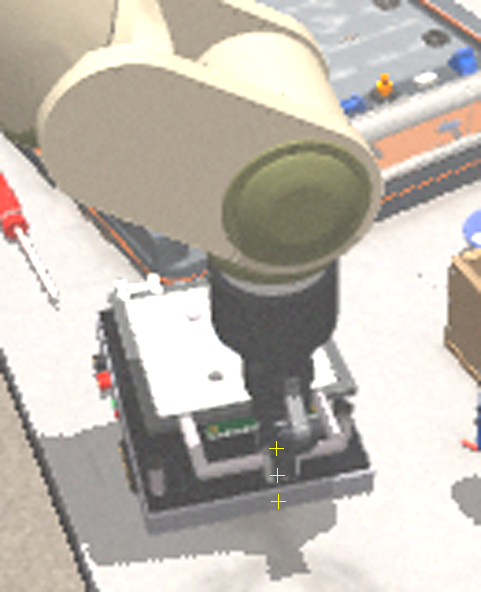

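drive_tool:
  moves:
    - {"claw":-1,"linear":[0,0.0025,-0.01],"roll":0}
    - {"claw":-1,"linear":[0,0.0005,-0.008],"roll":0}
    - {"claw":-1,"linear":[0,0,0],"roll":0}

```text
time_s: 31.35
ee_pos: [0.4883, 0.0551, 0.0469]
ee_rot: [-0.003, 0.06, 0.998, -0.002]
force: [-6.5, -13.1, -0.7]
opening: 0.0086
```

drive_tool:
  moves:
    - {"claw":-1,"linear":[-0.0005,-0.0015,-0.004],"roll":0}
    - {"claw":-1,"linear":[0,0,-0.002],"roll":0}
    - {"claw":-1,"linear":[0,0,0],"roll":0}

```text
time_s: 31.72
ee_pos: [0.4882, 0.055, 0.0413]
ee_rot: [-0.002, 0.06, 0.998, -0.001]
force: [-4.7, -4.1, -0.8]
opening: 0.0087
```

```bash
python3 look.py side 190 170 300 270 5.5 pics/l4.png
```

```text
[0.4882 0.055  0.0413] [-0.002  0.06   0.998 -0.001] 31.775 0.0086 [-4.8 -4.3 -1.1] [-0.6   0.76 -0.1 ]
```

View pics/l4.png

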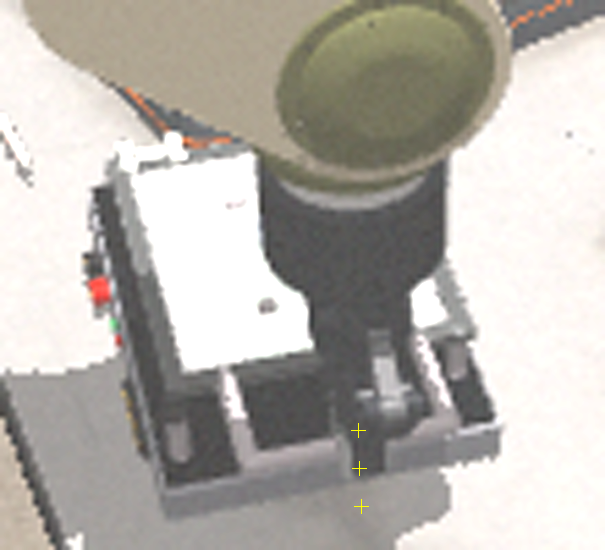

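drive_tool:
  moves:
    - {"claw":-1,"linear":[-0.0004,-0.0004,-0.002],"roll":0}
    - {"claw":-1,"linear":[0,0,-0.002],"roll":0}
    - {"claw":-1,"linear":[0,0,0],"roll":0}

```text
time_s: 32.15
ee_pos: [0.489, 0.0548, 0.0397]
ee_rot: [0.0, 0.06, 0.998, -0.001]
force: [-9.6, -1.8, 23.7]
opening: 0.0091
```

drive_tool:
  moves:
    - {"claw":-0.4,"linear":[0,0,0],"roll":0}
    - {"claw":-0.4,"linear":[0,0,0],"roll":0}
    - {"claw":-0.4,"linear":[0,0,0.003],"roll":0}
    - {"claw":-0.4,"linear":[0,0,0.02],"roll":0}
    - {"claw":-0.4,"linear":[0,0,0.03],"roll":0}

```text
time_s: 32.78
ee_pos: [0.4887, 0.0551, 0.0907]
ee_rot: [-0.001, 0.06, 0.998, 0.0]
force: [0.0, -0.4, -0.1]
opening: 0.0257
```

```bash
python3 look.py side 190 160 300 270 5.4 pics/l5.png
```

```text
[0.4906 0.055  0.0945] [ 0.002  0.06   0.998 -0.   ] 32.825 0.026 [ 2.3 -0.2  4.5] [ 0.05 -0.09  0.01]
```

View pics/l5.png

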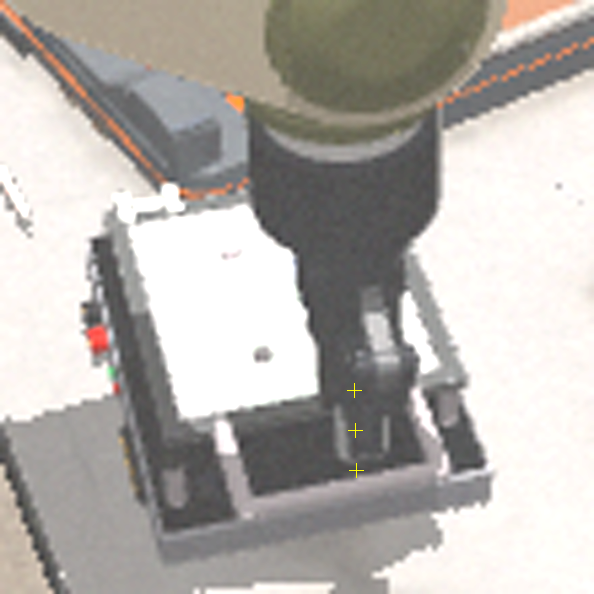

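drive_tool:
  moves:
    - {"claw":-1,"linear":[0,0,0.012],"roll":0}
    - {"claw":-1,"linear":[0,0,0],"roll":0}
    - {"claw":-1,"linear":[0,0,-0.01],"roll":0}
    - {"claw":-1,"linear":[0,0,-0.008],"roll":0}
    - {"claw":-1,"linear":[0,0,0],"roll":0}

```text
time_s: 33.45
ee_pos: [0.4885, 0.0551, 0.0833]
ee_rot: [-0.001, 0.06, 0.998, 0.0]
force: [0.3, 0.2, -0.0]
opening: -0.0001
```

```bash
python3 look.py side 190 160 300 270 5.4 pics/l6.png
```

```text
[0.4888 0.0551 0.0838] [-0.001  0.06   0.998  0.   ] 33.5 -0.0002 [-0.5  0.2 -0.8] [ 0.03 -0.02 -0.02]
```

View pics/l6.png

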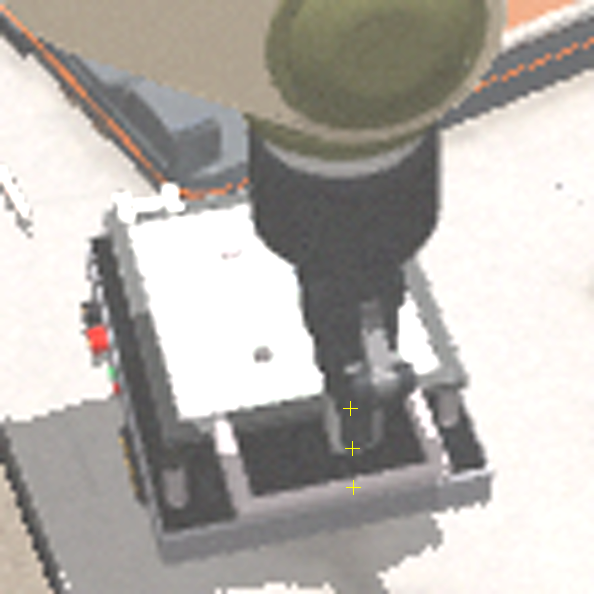

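drive_tool:
  moves:
    - {"claw":-1,"linear":[0,0,-0.008],"roll":0}
    - {"claw":-1,"linear":[0,0,-0.004],"roll":0}
    - {"claw":-1,"linear":[0,0,-0.003],"roll":0}
    - {"claw":-1,"linear":[0,0,0],"roll":0}

```text
time_s: 34.0
ee_pos: [0.489, 0.0551, 0.0693]
ee_rot: [-0.0, 0.06, 0.998, 0.0]
force: [0.7, -0.4, 0.1]
opening: 0.0
```

drive_tool:
  moves:
    - {"claw":-1,"linear":[0,0,-0.0025],"roll":0}
    - {"claw":-1,"linear":[0,0,-0.0025],"roll":0}
    - {"claw":-1,"linear":[0,0,0],"roll":0}

```text
time_s: 34.38
ee_pos: [0.489, 0.0551, 0.0644]
ee_rot: [-0.0, 0.06, 0.998, 0.0]
force: [0.8, -0.9, -0.6]
opening: 0.0
```

drive_tool:
  moves:
    - {"claw":-1,"linear":[0,0,-0.0025],"roll":0}
    - {"claw":-1,"linear":[0,0,-0.002],"roll":0}
    - {"claw":-1,"linear":[0,0,0],"roll":0}

```text
time_s: 34.75
ee_pos: [0.489, 0.0551, 0.0598]
ee_rot: [-0.0, 0.06, 0.998, -0.0]
force: [-0.1, -0.0, 0.7]
opening: 0.0001
```

```bash
python3 look.py side 190 160 300 270 5.4 pics/l7.png
```

```text
[0.4891 0.0551 0.0599] [-0.     0.06   0.998  0.   ] 34.8 0.0004 [-0.4  0.3 -0.8] [-0.02 -0.01 -0.04]
```

View pics/l7.png

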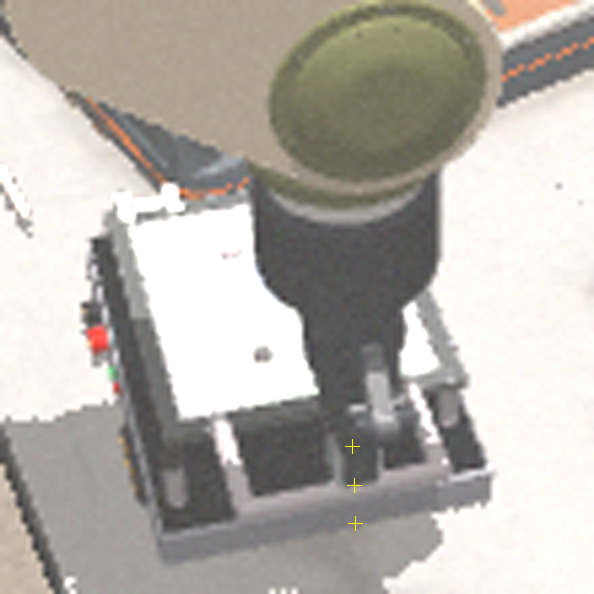

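drive_tool:
  moves:
    - {"claw":-1,"linear":[0,0,-0.002],"roll":0}
    - {"claw":-1,"linear":[0,0,-0.001],"roll":0}
    - {"claw":-1,"linear":[0,0,0],"roll":0}

```text
time_s: 35.17
ee_pos: [0.4892, 0.0551, 0.0574]
ee_rot: [0.0, 0.06, 0.998, -0.0]
force: [-1.4, -0.4, 3.9]
opening: 0.0001
```

drive_tool:
  moves:
    - {"claw":-1,"linear":[0,0,-0.0015],"roll":0}
    - {"claw":-1,"linear":[0,0,-0.001],"roll":0}
    - {"claw":-1,"linear":[0,0,0],"roll":0}

```text
time_s: 35.55
ee_pos: [0.4894, 0.055, 0.0567]
ee_rot: [0.001, 0.06, 0.998, -0.0]
force: [-8.1, -0.0, 26.5]
opening: -0.0002
```

drive_tool:
  moves:
    - {"claw":-1,"linear":[0,0,0.03],"roll":0}
    - {"claw":-1,"linear":[0,0,0.045],"roll":0}
    - {"claw":-1,"linear":[-0.02,-0.03,0.04],"roll":0}
    - {"claw":-1,"linear":[-0.03,-0.04,0.03],"roll":0}
    - {"claw":-1,"linear":[-0.03,-0.04,0.02],"roll":0}
    - {"claw":-1,"linear":[-0.02,-0.04,0],"roll":0}
    - {"claw":-1,"linear":[0,0,0],"roll":0}

```text
time_s: 36.42
ee_pos: [0.3883, -0.0967, 0.2198]
ee_rot: [0.0, 0.062, 0.998, -0.0]
force: [0.4, -0.3, -0.0]
opening: 0.0002
```

```bash
python3 look.py side 190 130 400 340 2.8 pics/n1.png; python3 look.py top 170 160 400 290 3.4 pics/n2.png; python3 - <<'E'
import cv2
im=cv2.imread("pics/n2_raw.png")
cv2.imwrite("pics/n3.png",cv2.convertScaleAbs(cv2.resize(im[205:280,200:300],None,fx=8,fy=8,interpolation=cv2.INTER_CUBIC),alpha=1.5,beta=15))
im=cv2.imread("pics/n1_raw.png")
cv2.imwrite("pics/n4.png",cv2.convertScaleAbs(cv2.resize(im[180:275,200:295],None,fx=6,fy=6,interpolation=cv2.INTER_CUBIC),alpha=1.3,beta=15))
E
```

```text
[ 0.3888 -0.0956  0.2196] [0.    0.062 0.998 0.   ] 36.475 -0.0001 [-0.5 -0.   0.1] [ 0.04 -0.02 -0.  ]
[ 0.3891 -0.0948  0.2195] [0.    0.061 0.998 0.   ] 36.525 0.0 [ 1.2 -0.4 -0.2] [ 0.04 -0.01 -0.01]
```

View pics/n1.png

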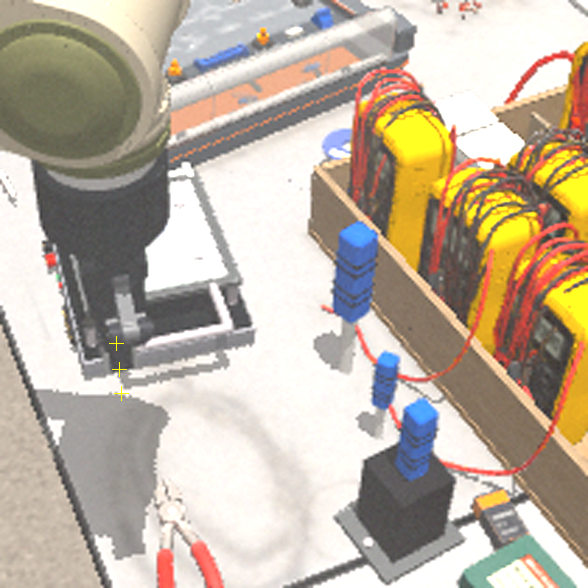

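View pics/n3.png

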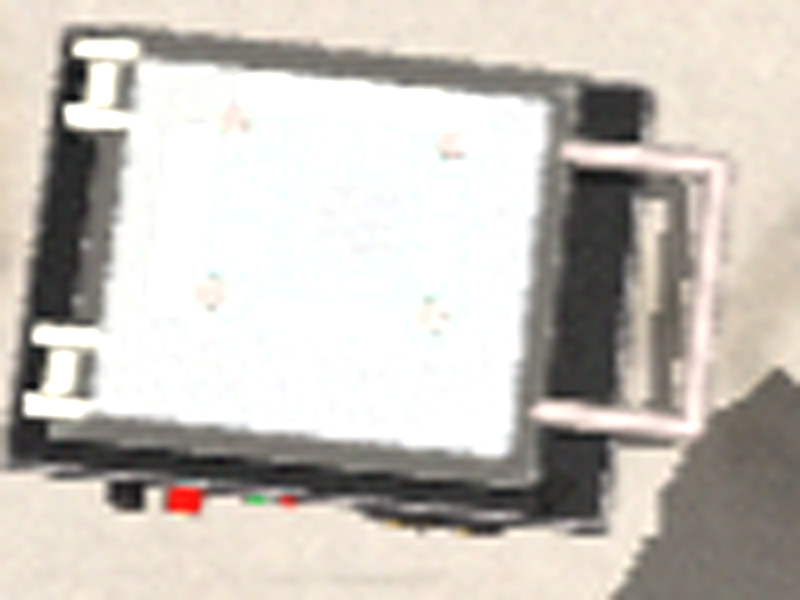

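View pics/n4.png

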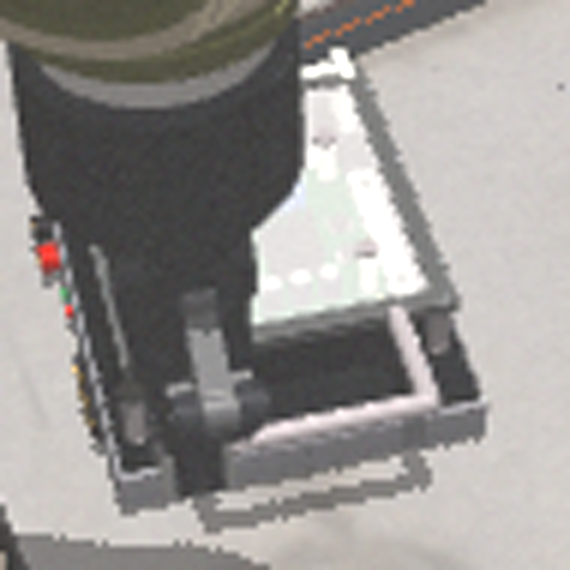

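View pics/n2.png

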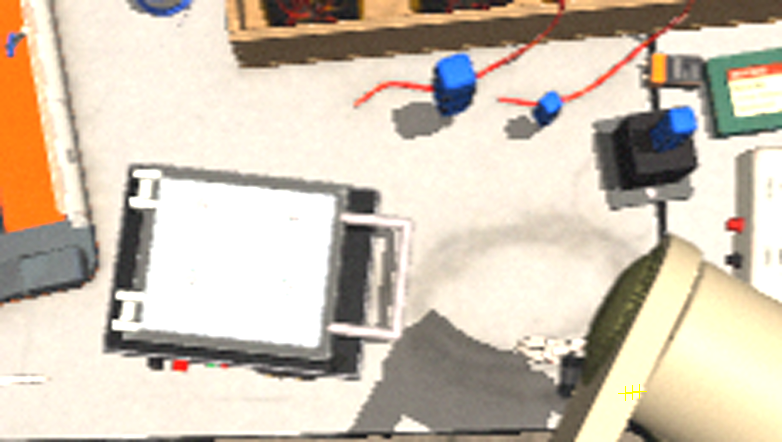

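```bash
python3 - <<'E'
from h import *
t=np.array([200+715/8-.45,205+170/8-.45]);s=np.array([200+425/6-.4,180+398/6-.4])
o=least_squares(lambda X:np.concatenate([(proj("side",X)[0]-s),(proj("top",X)[0]-t)]),[.5,.05,.06]);print(o.x,o.fun.round(2))
from station import finder,manip
print(manip.get_state()["force"].round(1))
E
```

```text
[0.52927251 0.05235347 0.05855804] [ 0.37 -0.08 -0.09  0.41]
[ 1.2 -0.4 -0.2]
```

Triangulation puts the handle bar at 58.6 mm above the bench (60 mm expected when shut), and it stopped hard at 26 N. I'm handing the job in.

```bash
python3 -c "
from station import ticket
print(ticket.close_job())"
```

```text
the job is handed in; nothing more can be done
None
```

The board was pushed home, the pusher is back in its stand and the lid is shut. I handed the job in at about 36.5 s of the 69 s allowed; no verdict was reported.

- **Pusher:** I took the middle-sized pusher from the stand and put it back. After release, the side view shows it upright with its handle down on the block.
- **Board:** I nudged it with the white tip against the far stop, then the left stop, and repeated both pushes to seat it. Each push ended in a clear rise to 4–7 N. The top-camera fit put the board's centre on the measured centre of the fixture. The side-camera fit was about 2 mm off, and the board looked turned by about 0.008 rad, which is within what the pictures can resolve. I did not measure the board again once the lid was over it.
- **Lid:** I swung it shut by the handle, then pressed down on the bar with the closed fingers until it stopped hard at about 26 N. The bar then measured 58.6 mm above the bench, against 60 mm expected when shut.
- **Bystanders:** They look unmoved in the pictures I viewed, but I did not measure them.

In both cameras the fingertips appeared about 20–25 mm farther back than the 25 mm stated. I therefore set the grasp heights by picture and force instead. While swinging the lid I felt up to about 14 N sideways at the handle and corrected the path as I went.

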